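# Blade check of a slicing disc at the inspection camera

### The arm

A 6-joint arm with a two-finger parallel gripper is mounted at the origin on the work surface. World frame = base frame: x ahead of the robot, y to its left, z up, the work surface at z = 0. Lengths are in m, angles in rad, forces in N, time in s.
With the tool pointing down it reaches from about 0.425 to 0.95 m from the base axis. Payload 3.5 kg.
Tool frame: the origin (TCP) lies at the very end of the fingers, on their centre line; the grasp point (between the pads) lies 19 mm behind it (tcp_to_grasp is the distance from the TCP to the grasp point, in m); z points along the fingers, y is the direction in which the jaws open and shut (so a half turn about z gives the same grasp; the last joint's range is limited). The gripper opens to 85 mm and grips with 20 to 120 N. Pads are 22 mm wide; open, the fingers measure 114 mm over their backs; the gripper's body (76 mm by 85 mm) begins 54 mm behind the grasp point. The pads swing forward as they close: fully open they stand 13 mm farther back than shut.
Start: joints at [1.175, 0.286, 1.577, -0, 1.279, -0.15], TCP at [0.164, 0.655, 0.231] pointing down, gripper open.
Joint ranges: [-2.77, 2.77], [-0.9, 2.22], [0.21, 2.48], [-1.53, 4.67], [0.24, 2.81], [-2.84, 2.84]. Speed limits (rad/s): [2.79, 2.79, 3.14, 3.14, 3.14, 3.14].

### API

Orientations are given as a unit quaternion [x, y, z, w].
In Python, from plant import * gives the robot as it stands. The module is installed in compiled form; this text tells all that it offers.
- The arm moves only by the tool arm_command, never from a script. Its argument "steps" is a list of rows, each a list of 3 entries, a list of its own where there are three numbers: the turn, a rotation vector about the tool's x, y, z in rad, then the shift along the tool's x, y, z in m, then the gripper command: -1 is shut, 1 is fully open, values between are in proportion. A call has 1 to 12 rows; each row is the pose to reach, as a shift and turn from the pose measured when the call began, along the tool's axes at that moment; what a row does not reach only later rows make up. A row lasts 1/8 s, in which the tool goes at most 62.5 mm and 10.7 degrees, less where a joint would pass 70% of its speed; a pose out of reach is approached as far as the arm can. A call with a gripper value outside its range is refused whole. The fingers move at their own pace and stop on an object; "force" is the grip in N (left out, the last holds). Time passes only in rows, so rows that repeat a pose let the fingers close. It gives the time, the measured TCP pose, the force and the opening at its end, in the units of the state.
- get_state(): the state, without advancing time (a new reading comes with each control period).
- read_camera(name): name is "scene" or "top"; returns a dict with "frame" (480x640x3 uint8, red, green, blue), "vfov" (degrees; the focal length in pixels is half the picture's height over the tangent of half this angle, whatever the lens; pixels are square), "cx", "cy" (the principal point, pixels), "dist" ([k1, k2, p1, p2, k3] as OpenCV has them; the pictures are not rectified), "position" and "rotation" of the camera in the world. Camera axes: x right, y up, looking along -z (the intrinsics and any distortion apply to the point x, -y, -z); pixel columns grow to the right and rows downward; lengths in m; the calibration is good to about 2 mm. A picture is of the moment at which its call begins. There is no depth.
- sign_off(): hands the job in, once; it reports no verdict.
The state is a dict: "time": time; "qpos": joint angles; "dq": joint speeds; "joint_efforts": joint torques, N m; "eef_pos": TCP position; "tcp_rot": TCP orientation; "contact_force": force on the tool from outside, world axes, zero at the start; "wrist_torque": the same for the moment, N m; "opening": opening from 0.0 (shut) to 1.0 (fully open).
Only numpy, scipy, OpenCV 4.12 (cv2) and the standard library are available. Lean on these libraries where they do the work, as an engineer would, in place of code of your own. Each camera call takes 0.05 s, during which the arm holds its last target.

### The job

A steel jug has been left standing in front of the inspection camera: hang it by its handle on the free arm of the jug tree, so that the camera's view is clear. Then take the round slicing disc out of the disc rack and show it to the camera for the blade check: held upright in the air, bladed side square to the lens, centred on it and 15 cm in front of it. Finish while still holding the disc there, quite still; keep the camera untouched and leave the dicing grids and everything else where they are.

Things in the scene. Friction and masses are not known exactly. Their poses are not given: they have to be found in the camera images.
- jug: Steel jug: open straight cup 120 mm high, 64 mm outside diameter, 0.15-0.25 kg, upright 120-160 mm in front of the lens. Origin: centre of its underside, z up its axis. Handle on its +y side, a 7 mm bar in the y-z plane: out from the wall at z = 108 to y = 60 (z = 111), down at y = 69, back to the wall at z = 35. Clear opening: y = 32 to 65; at y = 50, z = 50 to 106 mm.
- jug_handle (a point): Point in the middle of the jug's handle opening: y = 50 mm, z = 76 mm in the jug's frame. Same axes as the jug.
- tree: Jug tree, fixed: foot 144 mm across, 14 mm post, ball on top (240 mm high), three level arms of 8 mm bar 215 mm above the worktop. Origin: centre of the foot's underside. The free arm points along its own -x, 92 mm from the post's axis, then bends up to a tip at x = -102 mm whose top is 18 mm above the arm's centre line. Both other arms carry a small measuring cup that swings.
- hook (a point): Point on the centre line of the free arm, 60 mm from the post's axis (tree frame x = -60 mm, z = 215 mm). Same axes as the tree: the arm's tip is towards -x, so a handle goes on by moving towards +x.
- rack: Steel wire rack for cutting discs, fixed, 220 mm long (own x), 120 mm wide, pins up to 79 mm high. Three upright places at x = -70, 0 and +70 mm, each with pins 14 mm apart on both faces at y = +-50 mm: what stands there lifts straight up. Origin: centre of its footprint on the worktop, z up.
- disc: Slicing disc: round plain metal plate, 175 mm diameter, 10 mm thick, 0.3-0.5 kg, on edge in one of the rack's three places. Origin: its centre, 97 mm above the worktop (top edge 184 mm). Own x = disc axis, out of the BLADED face (two low blades left and right of the centre); the other face has a 42 mm hub standing out 18 mm. In the rack x is the rack's x; the top 55 mm of both faces is plain.
- grid0: Square dicing grid (coarse), frame 120 x 120 x 10 mm, standing upright in another place of the rack, top at 144 mm. Origin: middle of its lower edge. Stays where it is.
- grid1: Square dicing grid (fine), same frame of 120 x 120 x 10 mm, in the remaining place of the rack. Stays where it is.
- stand: Stand of the inspection camera, fixed: foot 100 x 120 x 14 mm, column 16 mm thick and 260 mm high behind the camera (at x = +35 mm). Origin: underside of the foot, under the camera.
- lens (a point): Centre of the front glass of the inspection camera (grey box with black lens barrel), 165-205 mm above the worktop, set differently each time. The camera looks level along this point's own -x; y sideways, z up. The disc's centre belongs at x = -150 mm, y = 0, z = 0 here, with the disc's x axis along this x axis.
- shaker: Steel seasoning shaker, 44 mm diameter, 85 mm high, upright; stays where it is.
- tub: White lidded tub, 112 mm diameter, 76 mm high; stays where it is.
- spoon: Steel spoon, 220 mm long, lying; stays where it is.
- brush: Cleaning brush, 200 mm long, lying; stays where it is.
Mind the look-alikes: they are no part of the job. There is more than one size of the disc; the one meant has the size given above.

How it is judged:
By the outcome, as a careful person would: the job done as asked, in the order asked, and still so for the second after the job is handed in, while the arm keeps its last pose, push and grip.
It also fails if it takes over 64 s, if anything falls off the work surface, if the arm or the gripper's body presses on something with over 40 N, if the wrist force passes 120 N, or if a joint passes its speed limit or range.

## Working session

There is one attempt and no reset: what is moved stays moved. The work goes in short steps, Python scripts to look and compute and a tool call to move; the robot and the scene stay as the last step left them, time stands still between calls to the robot, and variables do not carry over. Pictures are saved under pics/ and viewed, and the job is handed in when it is done.

Besides the shell and the picture viewer there is one more tool, called after ">>>" in YAML: its name, and indented under it one key for each argument. arm_command: Moves the arm, as the interface text tells. Its arguments: {"type":"object","properties":{"steps":{"type":"array"},"force":{"type":"number"}},"required":["steps"]}

```bash
mkdir -p pics
python3 - <<'E'
from plant import *
import cv2,numpy as np
s=get_state()
for k,v in s.items(): print(k,np.round(v,4))
for n in ("scene","top"):
    c=read_camera(n); cv2.imwrite(f"pics/{n}0.png",c["frame"][:,:,::-1])
    for k in c:
        if k!="frame": print(n,k,np.round(c[k],5).tolist())
E
```

```text
time 0.0
qpos [ 1.175   0.2872  1.5782 -0.      1.2786 -0.15  ]
dq [ 0.     -0.0003 -0.0004 -0.0007  0.0037 -0.0021]
joint_efforts [-1.00000e-03 -4.05961e+01 -2.92634e+01 -2.00000e-04  5.80000e-03
 -0.00000e+00]
eef_pos [0.164  0.6541 0.2299]
tcp_rot [ 1.226e-01  9.925e-01 -1.100e-03 -3.000e-04]
contact_force [-0.9578  0.9075 -0.2971]
wrist_torque [ 0.0324 -0.0041 -0.0239]
opening 1.0014
scene vfov 51.99927
scene cx 317.2125
scene cy 241.15209
scene dist [-0.09825, 0.0, 0.0, 0.0, 0.0]
scene position [0.98449, -0.54959, 1.19735]
scene rotation [0.25893, 0.08604, 0.32777, 0.9045]
top vfov 42.35336
top cx 311.70104
top cy 244.2772
top dist [-0.19814, 0.0, 0.0, 0.0, 0.0]
top position [0.47007, -0.05077, 1.90561]
top rotation [-0.01685, 0.0209, 0.71263, -0.70102]
```

View pics/scene0.png

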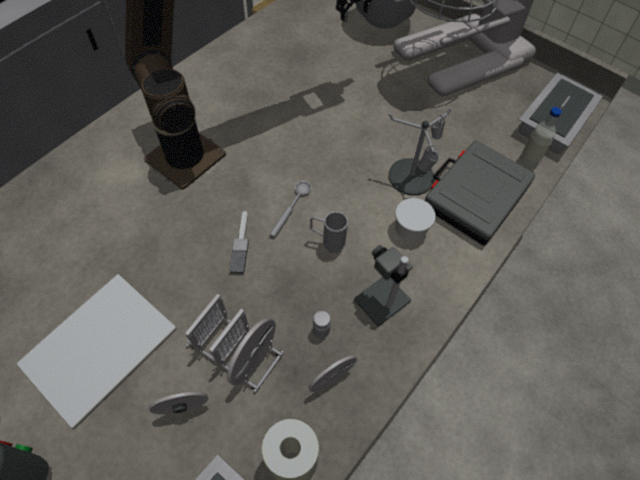

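View pics/top0.png

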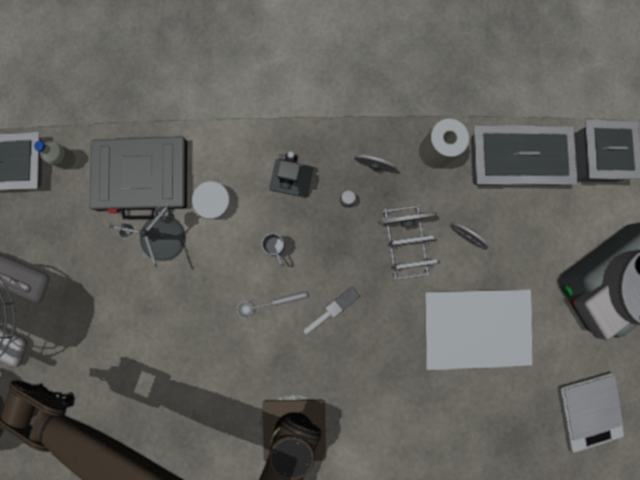

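The scene view shows the jug (335,232), tree (415,150), tub (415,217), inspection camera (390,265), shaker (321,322), rack with two grids and a disc (252,350), and loose discs at (333,373) and (180,404). The top view shows the same things. I'll enlarge the parts that matter.

```bash
cat > h.py <<'E'
from plant import *
import cv2,numpy as np
from scipy.spatial.transform import Rotation as R
class Cam:
    def __init__(s,n):
        c=read_camera(n); s.img=c["frame"][:,:,::-1].copy(); h=s.img.shape[0]
        f=h/2/np.tan(np.radians(c["vfov"])/2); s.K=np.array([[f,0,c["cx"]],[0,f,c["cy"]],[0,0,1.]])
        s.d=np.array(c["dist"],float); s.p=np.array(c["position"]); s.R=R.from_quat(c["rotation"]).as_matrix()@np.diag([1,-1,-1.])
    def ray(s,uv):
        q=cv2.undistortPoints(np.array(uv,float).reshape(-1,1,2),s.K,s.d,criteria=(3,50,1e-10) if False else None) if False else cv2.undistortPoints(np.array(uv,float).reshape(-1,1,2),s.K,s.d)
        q=q.reshape(-1,2); v=np.c_[q,np.ones(len(q))]@s.R.T
        return v/np.linalg.norm(v,axis=1)[:,None]
    def onz(s,uv,z):
        v=s.ray(uv); return s.p+v*((z-s.p[2])/v[:,2])[:,None]
    def proj(s,P):
        P=np.array(P,float).reshape(-1,3); rv=cv2.Rodrigues(s.R.T)[0]; t=-s.R.T@s.p
        return cv2.projectPoints(P,rv,t,s.K,s.d)[0].reshape(-1,2)
def tri(c1,u1,c2,u2):
    a=c1.ray([u1])[0];b=c2.ray([u2])[0]
    A=np.c_[a,-b]; t=np.linalg.lstsq(A,c2.p-c1.p,rcond=None)[0]
    p,q=c1.p+a*t[0],c2.p+b*t[1]; return (p+q)/2,np.linalg.norm(p-q)
def crop(img,x0,y0,x1,y1,name,gain=1.8,grid=10):
    k=min(800/(x1-x0),600/(y1-y0)); k=int(k)
    im=cv2.convertScaleAbs(img[y0:y1,x0:x1],alpha=gain); im=cv2.resize(im,None,fx=k,fy=k,interpolation=cv2.INTER_CUBIC)
    for x in range((x0//grid+1)*grid,x1,grid):
        cv2.line(im,((x-x0)*k,0),((x-x0)*k,6),(0,255,255),1); cv2.putText(im,str(x),((x-x0)*k-10,18),0,.35,(0,255,255),1)
    for y in range((y0//grid+1)*grid,y1,grid):
        cv2.line(im,(0,(y-y0)*k),(6,(y-y0)*k),(0,255,255),1); cv2.putText(im,str(y),(8,(y-y0)*k+4),0,.35,(0,255,255),1)
    cv2.imwrite("pics/"+name,im)
E
python3 - <<'E'
from h import *
c=Cam("scene");t=Cam("top")
np.save("s0.npy",c.img);np.save("t0.npy",t.img)
crop(c.img,300,100,460,220,"a1.png");crop(c.img,300,190,430,340,"a2.png");crop(c.img,140,280,370,430,"a3.png")
crop(t.img,100,190,300,290,"a4.png");crop(t.img,350,140,500,290,"a5.png");crop(t.img,250,140,330,200,"a6.png")
E
```

```text
(no output)
```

View pics/a1.png

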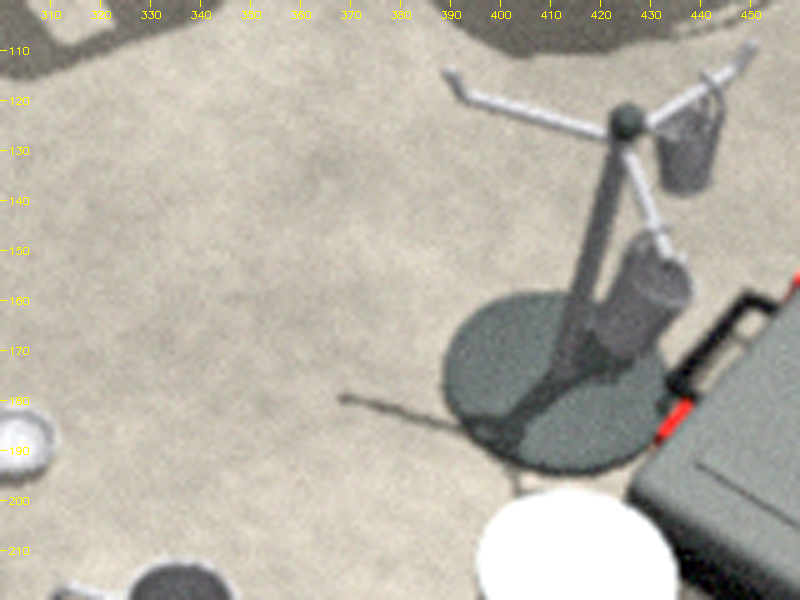

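View pics/a2.png

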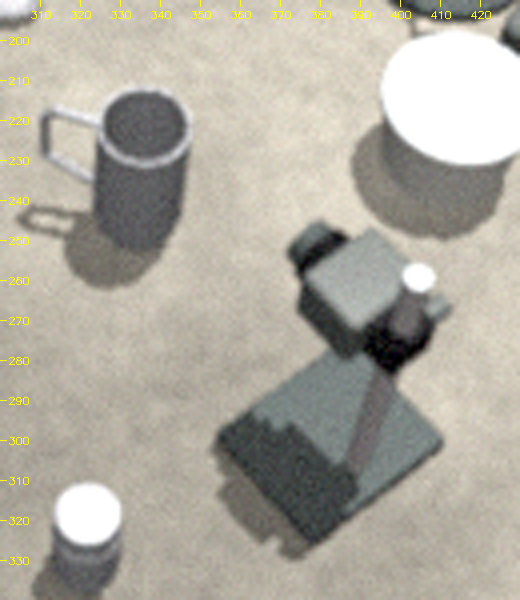

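View pics/a3.png

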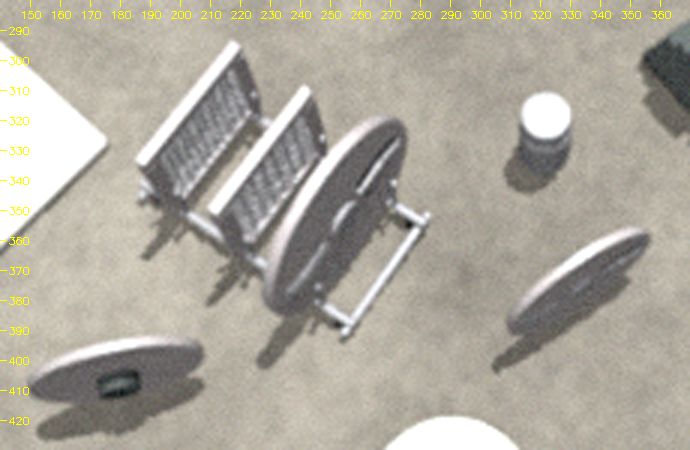

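View pics/a4.png

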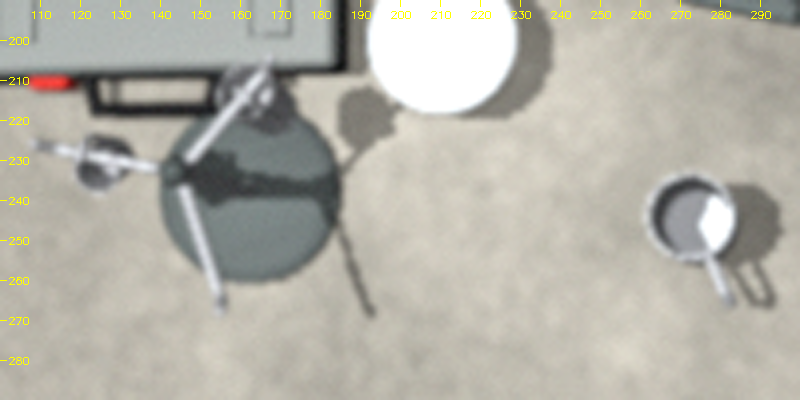

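View pics/a5.png

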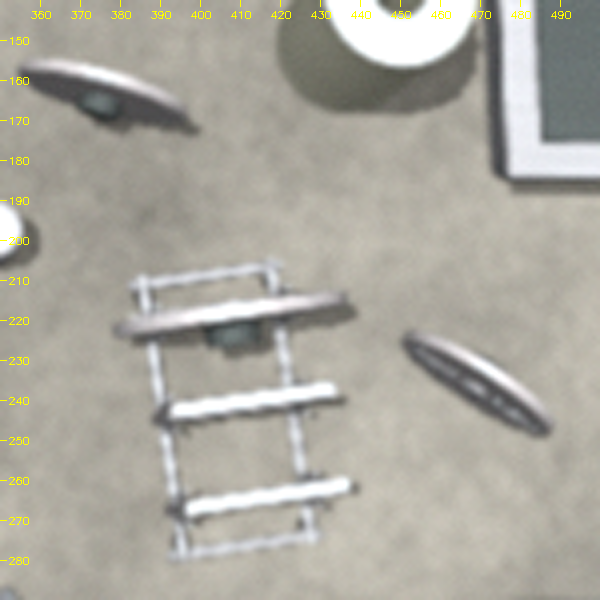

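View pics/a6.png

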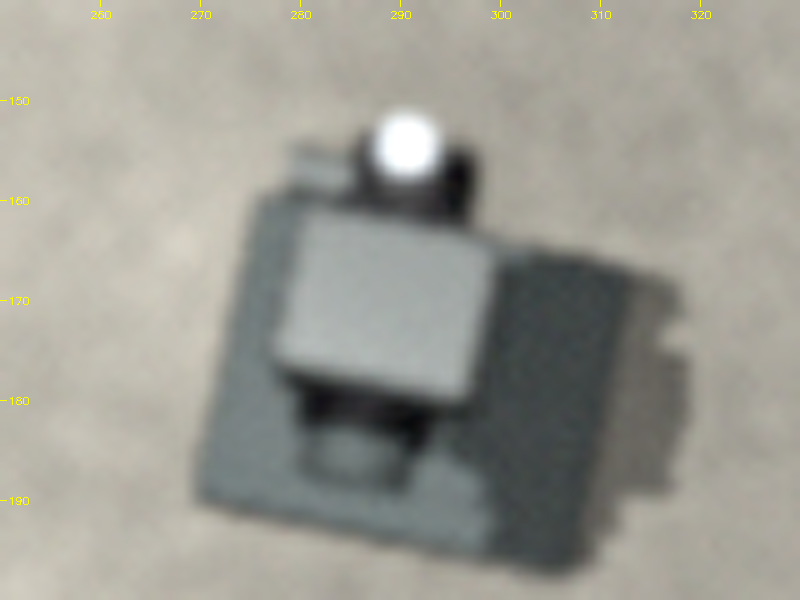

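Run:
```python
from h import *
c=Cam("scene");t=Cam("top")
crop(c.img,350,235,420,290,"b1.png",3.5,5);crop(t.img,262,145,332,205,"b2.png",3.5,5)
for n,z in (("foot corner far-left",(276,159.5)),("nl",(270,190)),("nr",(307,197.3)),("fr",(313.5,166.5))): print(n,t.onz([z],.014)[0].round(4))
for n,z in (("left",(354,300)),("bottom",(378.5,325.5)),("right",(410.5,301))): print("s",n,c.onz([z],.014)[0].round(4))
def T(n,a,b): p,e=tri(t,a,c,b); print(n,p.round(4),"gap",round(e,4))
T("column top",(290.5,154.8),(404.5,259))
T("ball",(143.5,232),(425,124.3))
T("tip",(155.2,266.5),(389.5,115))
T("bend",(154,262),(392.5,119.5))
T("jug handle outer top",(282,264.5),(311.5,218))
T("jug rim c",(272.7,244.7),(336,222))
# tree foot outline -> circle centre
print("tree foot c", t.onz([(162.5,237.5)],.01)[0].round(4))
print(c.onz([(415,176)],.01)[0].round(4))
T("tub",(210.5,200),(415,214.5))
T("shaker",(347.7,198),(321.5,319))
```

```text
foot corner far-left [0.8354 0.0436 0.014 ]
nl [0.7405 0.0631 0.014 ]
nr [ 0.7159 -0.0504  0.014 ]
fr [ 0.8115 -0.072   0.014 ]
s left [ 0.7227 -0.0548  0.014 ]
s bottom [ 0.815  -0.0715  0.014 ]
s right [0.8398 0.039  0.014 ]
column top [ 0.8014 -0.0072  0.2581] gap 0.0022
ball [0.6008 0.4006 0.2302] gap 0.0001
tip [0.5051 0.3681 0.2279] gap 0.0014
bend [0.5163 0.3737 0.2139] gap 0.0054
jug handle outer top [0.5087 0.0254 0.1054] gap 0.0
jug rim c [0.568  0.0527 0.1119] gap 0.0042
tree foot c [0.5998 0.3994 0.01  ]
[0.6116 0.4054 0.01  ]
tub [0.7067 0.2393 0.0708] gap 0.0023
shaker [ 0.7049 -0.1713  0.0718] gap 0.0012
```

View pics/b1.png

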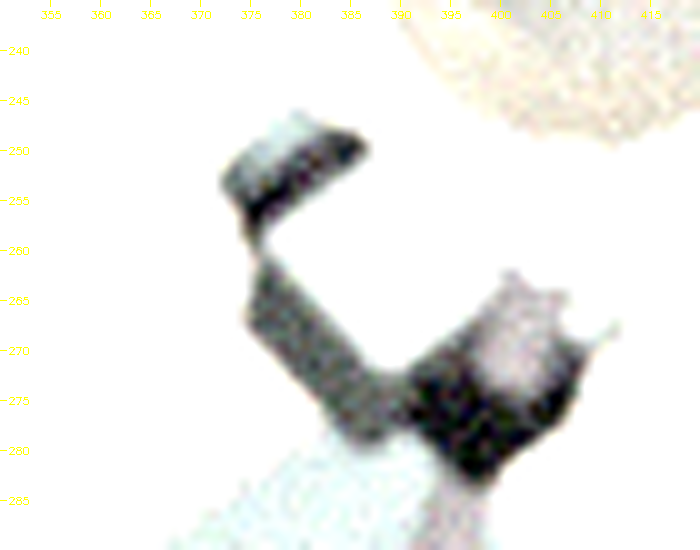

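View pics/b2.png

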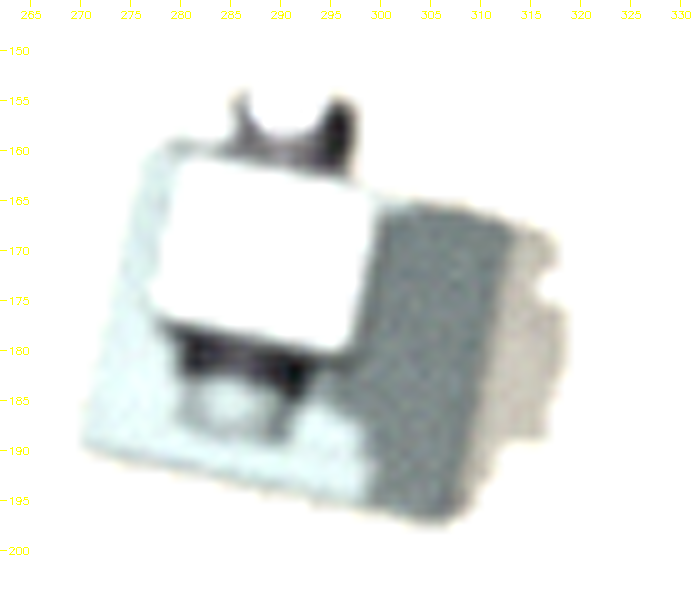

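Run:
```python
from h import *
c=Cam("scene");t=Cam("top")
crop(c.img,364,238,404,268,"c1.png",2.2,5);crop(t.img,270,170,310,200,"c2.png",2.2,5)
def T(n,a,b): p,e=tri(t,a,c,b); print(n,p.round(4),"gap",round(e,4))
T("box fl",(278,176),(393,247));T("box fr",(297,180),(375.5,259));T("box br",(299.5,165),(391,274))
```

```text
box fl [0.7524 0.0297 0.2099] gap 0.0032
box fr [ 0.7401 -0.0228  0.2097] gap 0.0025
box br [ 0.7863 -0.0285  0.1998] gap 0.0083
```

View pics/c1.png

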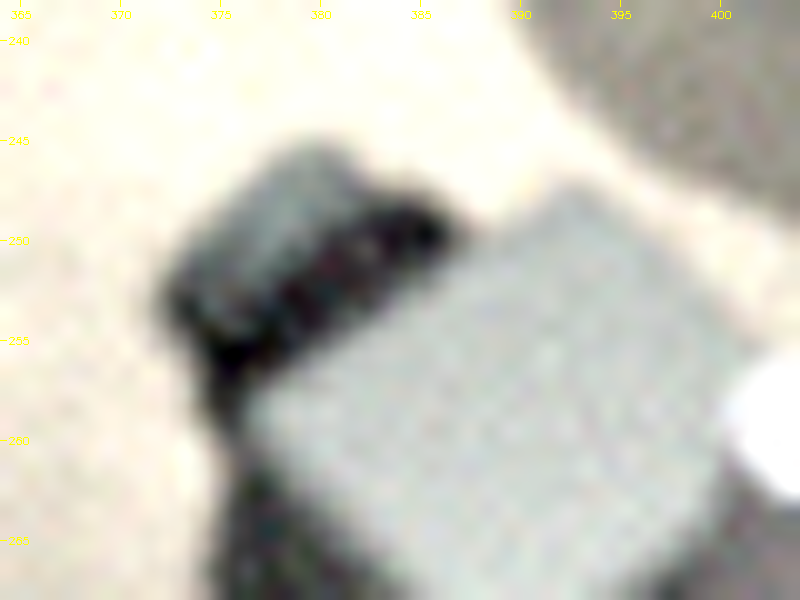

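View pics/c2.png

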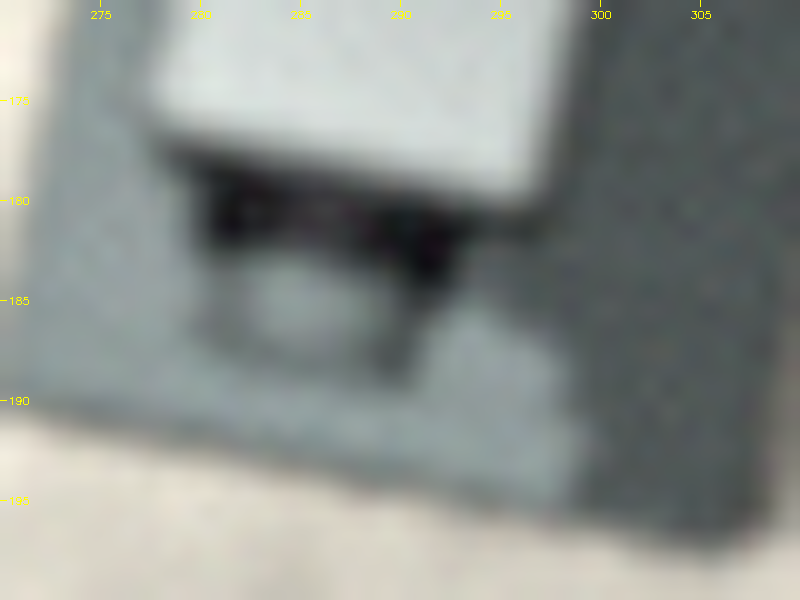

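Run:
```python
from h import *
c=Cam("scene");t=Cam("top")
print("box corner z=.209,.19,.17,.16,.15",c.proj([(0.741,-.0228,z) for z in(.209,.19,.17,.16,.15)]).round(1).tolist())
yaw=np.radians(-12.0); ax=np.array([np.cos(yaw),np.sin(yaw),0]); ay=np.array([-np.sin(yaw),np.cos(yaw),0])
for z in (.165,.175,.185,.195):
    p=t.onz([(285.3,188.3)],z)[0]
    a=np.radians(np.arange(0,360,45))
    ring=p+.015*(np.cos(a)[:,None]*ay+np.sin(a)[:,None]*np.array([0,0,1]))
    print(z,p.round(4),"lat vs col",((p-[.8014,-.0072,0])@ay).round(4)); print(" s",c.proj(ring).round(1).tolist()); print(" t",t.proj(ring).round(1).tolist())
```

```text
box corner z=.209,.19,.17,.16,.15 [[375.2, 259.4], [374.3, 263.4], [373.4, 267.5], [372.9, 269.5], [372.4, 271.4]]
0.165 [0.723  0.0106 0.165 ] lat vs col 0.0011
 s [[379.8, 251.7], [379.0, 250.5], [376.0, 251.9], [372.5, 255.1], [370.7, 258.3], [371.5, 259.5], [374.6, 258.1], [378.0, 254.9]]
 t [[280.1, 187.3], [281.5, 187.0], [285.1, 187.5], [288.9, 188.5], [290.5, 189.3], [289.1, 189.5], [285.5, 189.1], [281.8, 188.1]]
0.175 [0.7215 0.0103 0.175 ] lat vs col 0.0005
 s [[379.8, 249.4], [378.9, 248.1], [375.9, 249.5], [372.4, 252.8], [370.5, 256.0], [371.4, 257.2], [374.5, 255.8], [377.9, 252.6]]
 t [[280.1, 187.3], [281.4, 187.0], [285.1, 187.5], [288.9, 188.5], [290.5, 189.3], [289.1, 189.5], [285.5, 189.1], [281.8, 188.1]]
0.185 [0.7201 0.0099 0.185 ] lat vs col -0.0002
 s [[379.7, 247.0], [378.9, 245.7], [375.8, 247.1], [372.3, 250.4], [370.4, 253.7], [371.3, 254.9], [374.4, 253.5], [377.8, 250.3]]
 t [[280.1, 187.3], [281.4, 187.0], [285.1, 187.5], [288.9, 188.5], [290.6, 189.3], [289.1, 189.6], [285.5, 189.1], [281.7, 188.1]]
0.195 [0.7186 0.0095 0.195 ] lat vs col -0.0008
 s [[379.6, 244.7], [378.8, 243.3], [375.7, 244.7], [372.1, 248.0], [370.3, 251.3], [371.2, 252.6], [374.3, 251.2], [377.7, 247.9]]
 t [[280.0, 187.3], [281.4, 187.0], [285.1, 187.5], [288.9, 188.5], [290.6, 189.3], [289.2, 189.6], [285.5, 189.1], [281.7, 188.1]]
```

Run:
```python
from h import *
c=Cam("scene");t=Cam("top")
def blob(cam,box,th,name):
    x0,y0,x1,y1=box; g=cam.img[y0:y1,x0:x1].min(2); m=(g>th).astype(np.uint8)
    cs=max(cv2.findContours(m,0,1)[0],key=cv2.contourArea); (x,y),(a,b),ang=cv2.fitEllipse(cs)
    print(name,round(x+x0,2),round(y+y0,2),"axes",round(a,1),round(b,1)); return (x+x0,y+y0)
def T(n,a,b): p,e=tri(t,a,c,b); print(n,p.round(4),"gap",round(e,4))
T("tub",blob(t,(180,170,240,230),140,"t tub"),blob(c,(380,185,450,235),140,"s tub"))
T("shaker",blob(t,(335,185,360,210),140,"t sh"),blob(c,(305,300,340,330),140,"s sh"))
print(c.proj([(0.7018,-.1724,.085)]),t.proj([(0.7018,-.1724,.085)]))
T("col",blob(t,(280,145,300,165),140,"t col"),blob(c,(395,250,415,268),140,"s col"))
crop(t.img,255,225,300,275,"d1.png",2.2,5);crop(c.img,305,205,355,260,"d2.png",2.2,5)
```

```text
t tub 209.86 199.33 axes 34.2 35.1
s tub 414.92 213.98 axes 30.7 38.8
tub [0.7072 0.24   0.0731] gap 0.0006
t sh 347.92 196.84 axes 10.1 10.2
s sh 321.73 318.02 axes 12.6 14.2
shaker [ 0.7066 -0.1719  0.0817] gap 0.0001
[[320.09737934 316.46604838]] [[348.21795258 198.31203982]]
t col 290.43 154.0 axes 3.3 3.9
s col 404.14 258.78 axes 4.7 6.2
col [ 0.802  -0.0078  0.2607] gap 0.0004
```

View pics/d1.png

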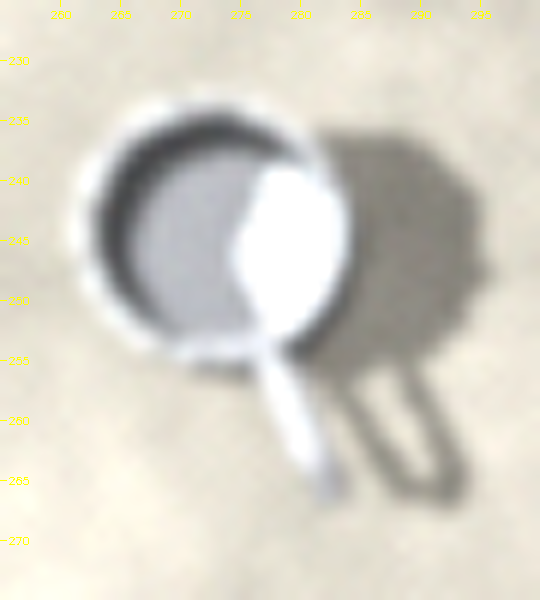

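View pics/d2.png

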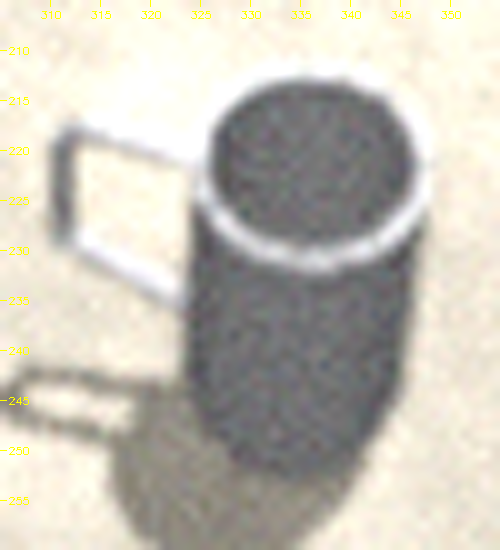

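Run:
```python
from h import *
c=Cam("scene");t=Cam("top")
print("rim top",t.onz([(272.7,244)],.12)[0].round(4),"scene",c.onz([(336.2,221.7)],.12)[0].round(4))
print("handle out top",t.onz([(282.6,265.5)],.11)[0].round(4),"scene corner",c.onz([(311.5,218)],.111)[0].round(4))
def T(n,a,b): p,e=tri(t,a,c,b); print(n,p.round(4),"gap",round(e,4))
# disc rim extremes in top view at z~.097 : left (378.5,222.5) right (438,215.5)
print("disc L/R z=.097",t.onz([(379,222.3),(438.5,216.2)],.097).round(4).tolist())
# rack corners top view (base wires, low)
print("rack corners z=.01?",t.onz([(385,211.5),(419,207),(395,279),(428,275)],.04).round(4).tolist())
print("grid1 tops z=.144",t.onz([(391,243.5),(435,237.5),(395,268),(437.5,261.5)],.144).round(4).tolist())
crop(t.img,370,195,450,285,"e1.png",2,5);crop(c.img,180,280,300,400,"e2.png",2,10)
```

```text
rim top [0.568  0.0508 0.12  ] scene [0.5725 0.0507 0.12  ]
handle out top [0.5057 0.0235 0.11  ] scene corner [0.5112 0.0224 0.111 ]
disc L/R z=.097 [[0.6281, -0.2608, 0.097], [0.6438, -0.4386, 0.097]]
rack corners z=.01? [[0.6657, -0.2865, 0.04], [0.6782, -0.3913, 0.04], [0.4605, -0.3122, 0.04], [0.4706, -0.4135, 0.04]]
grid1 tops z=.144 [[0.5627, -0.2884, 0.144], [0.5779, -0.4165, 0.144], [0.4924, -0.2983, 0.144], [0.5087, -0.4219, 0.144]]
```

View pics/e1.png

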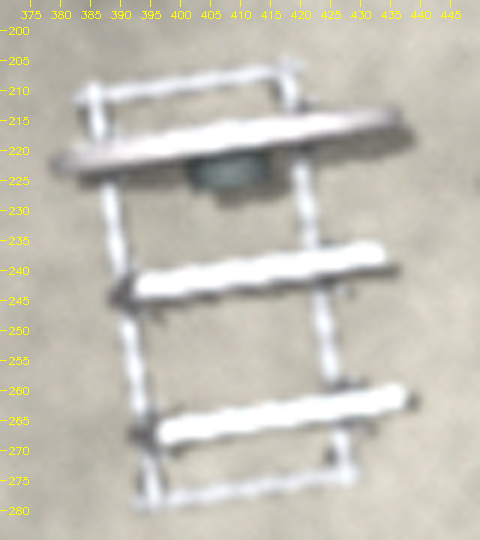

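View pics/e2.png

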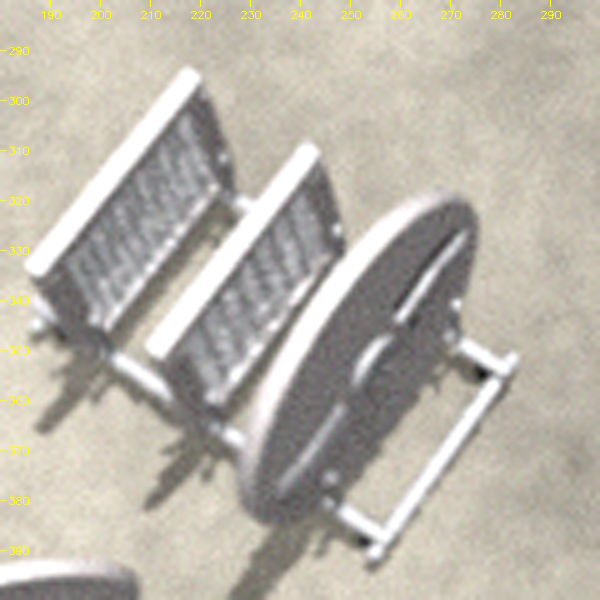

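Candidates for the disc are the one in the rack, top (408,218), and the loose ones at top (375,163) and (470,235). The rack disc measures 178 mm across, which fits 175 mm, and the crop shows its blades facing away from the robot. The loose ones are smaller and not in the rack. The jug is at about (0.570, 0.051) with its handle pointing at 204°. The free arm points at 199°.

```bash
cat >> h.py <<'E'
def down(yaw_y_deg):  # tool z down, tool y at given world angle
    a=np.radians(yaw_y_deg); y=np.array([np.cos(a),np.sin(a),0]); z=np.array([0,0,-1.]); x=np.cross(y,z)
    return R.from_matrix(np.c_[x,y,z])
def rel(pos,rot):
    s=get_state(); r0=R.from_quat(s["tcp_rot"]); d=r0.inv().apply(np.array(pos)-s["eef_pos"]); w=(r0.inv()*rot).as_rotvec()
    print("turn",w.round(3).tolist(),"deg",round(np.degrees(np.linalg.norm(w)),1),"shift",d.round(4).tolist())
def st():
    s=get_state(); m=R.from_quat(s["tcp_rot"]).as_matrix()
    print("t",round(s["time"],2),"p",np.round(s["eef_pos"],4),"z",m[:,2].round(3),"yang",round(np.degrees(np.arctan2(m[1,1],m[0,1])),1),"F",np.round(s["contact_force"],1),"open",round(s["opening"],3),"q",np.round(s["qpos"],2))
E
python3 - <<'E'
from h import *
st(); rel((.57,.051,.24),down(114.3)); rel((.57,.051,.076),down(114.3))
t=Cam("top")
print("hub",t.onz([(408.4,223)],.097).round(4))
print("disc top edge mid",t.onz([(408.5,217)],.184).round(4))
E
```

```text
t 0.7 p [0.1642 0.6547 0.2314] z [ 0.  0. -1.] yang 75.9 F [-0.6  0.5 -0.6] open 0.998 q [ 1.18  0.29  1.58  0.    1.28 -0.15]
turn [0.0, 0.0, -0.67] deg 38.4 shift [-0.5405, -0.4869, -0.0087]
turn [0.0, 0.0, -0.67] deg 38.4 shift [-0.5405, -0.4869, 0.1553]
hub [[ 0.6248 -0.3479  0.097 ]]
disc top edge mid [[ 0.6342 -0.3343  0.184 ]]
```

>>> arm_command:
  steps:
    - [[0,0,-0.1],[-0.045,-0.041,-0.03],1]
    - [[0,0,-0.2],[-0.09,-0.081,-0.04],1]
    - [[0,0,-0.3],[-0.135,-0.122,-0.04],1]
    - [[0,0,-0.4],[-0.18,-0.162,-0.04],1]
    - [[0,0,-0.5],[-0.225,-0.203,-0.04],1]
    - [[0,0,-0.6],[-0.27,-0.243,-0.04],1]
    - [[0,0,-0.67],[-0.315,-0.284,-0.04],1]
    - [[0,0,-0.67],[-0.36,-0.325,-0.04],1]
    - [[0,0,-0.67],[-0.405,-0.365,-0.04],1]
    - [[0,0,-0.67],[-0.45,-0.406,-0.03],1]
    - [[0,0,-0.67],[-0.495,-0.446,-0.02],1]
    - [[0,0,-0.67],[-0.5405,-0.487,0],1]

```text
time: 2.25
eef_pos: [0.5706, 0.0505, 0.233]
tcp_rot: [-0.21, 0.978, -0.0, 0.002]
contact_force: [0.7, 0.7, 0.4]
opening: 0.998
```

Run:
```python
from h import *
st(); rel((.57,.051,.076),down(114.3))
c=Cam("scene");t=Cam("top")
crop(c.img,270,130,400,260,"f1.png",1.8);crop(t.img,230,200,310,280,"f2.png",1.8)
```

```text
t 2.25 p [0.5706 0.0505 0.233 ] z [ 0.003 -0.    -1.   ] yang 114.3 F [0.7 0.7 0.4] open 0.998 q [-0.09  0.06  1.83  0.    1.25 -2.08]
turn [-0.001, 0.003, -0.0] deg 0.2 shift [0.0008, 0.0009, 0.157]
```

View pics/f1.png

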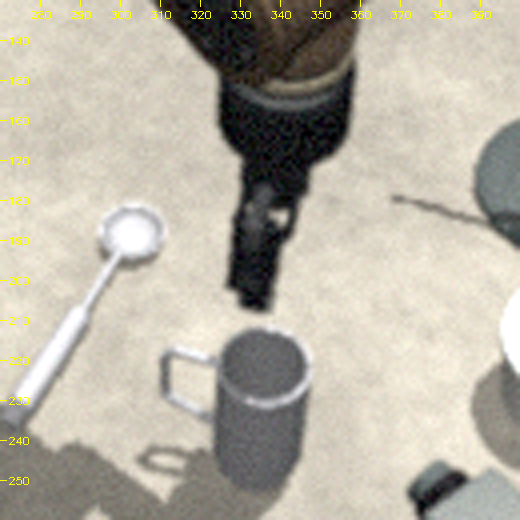

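>>> arm_command:
  steps:
    - [[0,0.003,0],[0.001,0.001,0.03],1]
    - [[0,0.003,0],[0.001,0.001,0.06],1]
    - [[0,0.003,0],[0.001,0.001,0.085],1]
    - [[0,0.003,0],[0.001,0.001,0.105],1]
    - [[0,0.003,0],[0.001,0.001,0.12],1]
    - [[0,0.003,0],[0.001,0.001,0.135],1]
    - [[0,0.003,0],[0.001,0.001,0.15],1]
    - [[0,0.003,0],[0.001,0.001,0.157],1]
    - [[0,0.003,0],[0.001,0.001,0.157],1]

```text
time: 3.48
eef_pos: [0.5679, 0.048, 0.0717]
tcp_rot: [-0.208, 0.978, -0.0, -0.004]
contact_force: [0.2, 0.1, 0.6]
opening: 0.999
```

Run:
```python
from h import *
st()
c=Cam("scene");t=Cam("top")
crop(c.img,290,170,380,260,"g1.png",2);crop(t.img,230,200,310,280,"g2.png",2)
```

```text
t 3.48 p [0.5679 0.048  0.0717] z [-0.007 -0.002 -1.   ] yang 114.0 F [0.2 0.1 0.6] open 0.999 q [-0.09  0.25  1.94 -0.    0.96 -2.08]
```

View pics/g1.png

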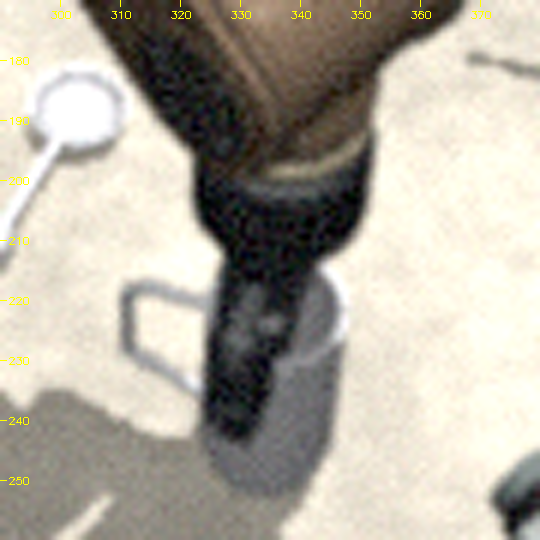

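Run:
```python
from h import *
c=Cam("scene")
u=np.array([np.cos(np.radians(-66)),np.sin(np.radians(-66)),0])
print(c.proj([np.array([.568,.048,.072])+.05*u, np.array([.57,.051,.12]),np.array([.57,.051,.0])]).round(1))
```

```text
[[328.8 246.4]
 [335.5 221.1]
 [333.6 244.7]]
```

View pics/g2.png

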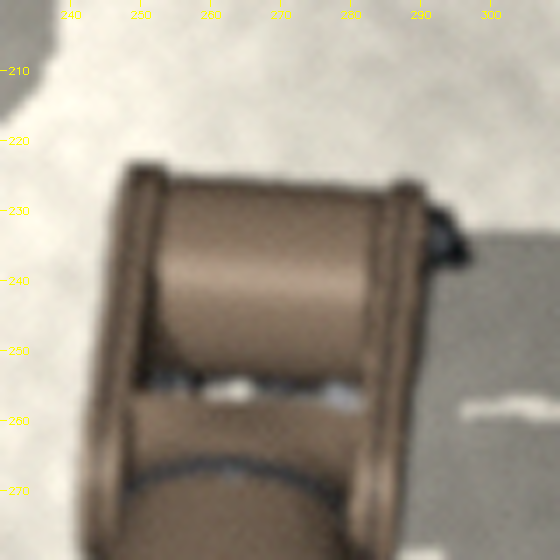

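>>> arm_command:
  steps:
    - [[0,0,0],[0,0,0],-1]
    - [[0,0,0],[0,0,0],-1]
    - [[0,0,0],[0,0,0],-1]
    - [[0,0,0],[0,0,0],-1]
    - [[0,0,0],[0,0,0],-1]
  force: 50

```text
time: 4.25
eef_pos: [0.5693, 0.0483, 0.0739]
tcp_rot: [-0.208, 0.978, -0.001, -0.002]
contact_force: [-1.3, 1.8, 4.9]
opening: 0.727
```

Run:
```python
from h import *
st()
```

```text
t 4.25 p [0.5693 0.0483 0.0739] z [-0.003 -0.002 -1.   ] yang 114.0 F [-1.3  1.8  4.9] open 0.727 q [-0.09  0.24  1.94 -0.    0.96 -2.08]
```

>>> arm_command:
  steps:
    - [[0,0,0],[0,0,-0.01],-1]
    - [[0,0,0],[0,0,-0.03],-1]
    - [[0,0,0],[0,0,-0.06],-1]
    - [[0,0,0],[0,0,-0.09],-1]
    - [[0,0,0],[0,0,-0.12],-1]
    - [[0,0,0],[0,0,-0.145],-1]
    - [[0,0,0],[0,0,-0.15],-1]

```text
time: 5.12
eef_pos: [0.5711, 0.0483, 0.2271]
tcp_rot: [-0.208, 0.978, -0.002, 0.001]
contact_force: [-0.7, -0.5, -3.1]
opening: 0.728
```

Run:
```python
from h import *
st()
Rt=R.from_euler('z',19,degrees=True); P=np.array([.601,.400,0])
ap=P+Rt.apply([-.142,-.049,.218]); print(ap); rel(ap,down(114-95.3)) # handle 204.3->109
c=Cam("scene")
crop(c.img,280,130,380,260,"h1.png",2)
```

```text
t 5.12 p [0.5711 0.0483 0.2271] z [ 0.002 -0.003 -1.   ] yang 114.0 F [-0.7 -0.5 -3.1] open 0.728 q [-0.09  0.07  1.84 -0.    1.24 -2.08]
[0.4826892  0.30743891 0.218     ]
turn [-0.002, 0.003, 1.663] deg 95.3 shift [-0.0245, 0.2727, 0.0082]
```

View pics/h1.png

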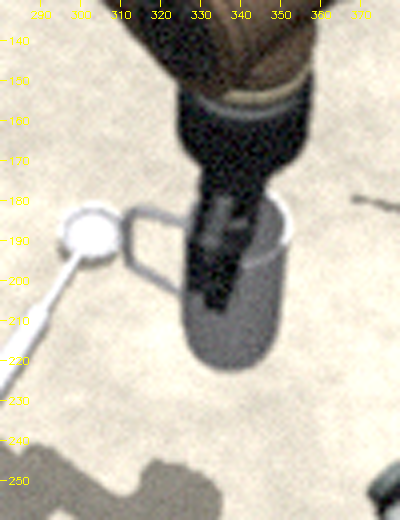

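>>> arm_command:
  steps:
    - [[0,0,0.17],[-0.002,0.027,0],-1]
    - [[0,0,0.34],[-0.005,0.055,0],-1]
    - [[0,0,0.5],[-0.008,0.08,0],-1]
    - [[0,0,0.67],[-0.01,0.11,0],-1]
    - [[0,0,0.83],[-0.012,0.135,0],-1]
    - [[0,0,1.0],[-0.015,0.165,0],-1]
    - [[0,0,1.16],[-0.017,0.19,0],-1]
    - [[0,0,1.33],[-0.02,0.218,0],-1]
    - [[0,0,1.5],[-0.022,0.245,0.004],-1]
    - [[0,0,1.6],[-0.0245,0.263,0.008],-1]
    - [[0,0,1.663],[-0.0245,0.2727,0.008],-1]
    - [[0,0,1.663],[-0.0245,0.2727,0.008],-1]

```text
time: 6.68
eef_pos: [0.4812, 0.3076, 0.2158]
tcp_rot: [0.582, 0.813, -0.002, 0.0]
contact_force: [-0.2, -0.0, -1.9]
opening: 0.723
```

Run:
```python
from h import *
st()
c=Cam("scene");t=Cam("top")
crop(c.img,310,70,460,220,"i1.png",1.8);crop(t.img,120,200,260,310,"i2.png",1.8)
```

```text
t 6.67 p [0.4812 0.3076 0.2158] z [-0.003 -0.004 -1.   ] yang 18.8 F [-0.2 -0.  -1.9] open 0.723 q [ 0.39  0.07  1.85 -0.    1.22  0.07]
```

View pics/i1.png

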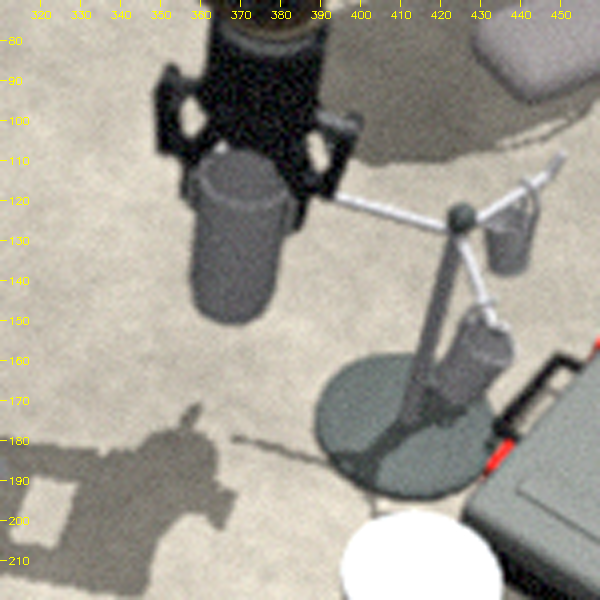

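View pics/i2.png

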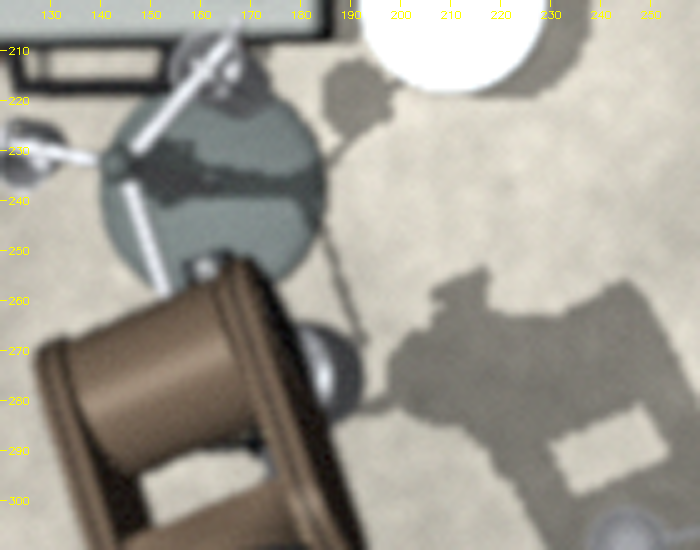

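Run:
```python
from h import *
c=Cam("scene");t=Cam("top")
p=np.array([.4812,.3076,0])
print("rim,base", c.proj([p+[0,0,.262],p+[0,0,.142]]).round(1).tolist())
a=np.radians(np.arange(0,360,30)); ring=np.c_[.032*np.cos(a),.032*np.sin(a),0*a]
print(c.proj(p+ring+[0,0,.262]).round(0).tolist());print(c.proj(p+ring+[0,0,.142]).round(0).tolist())
print("top rim",t.proj(p+ring+[0,0,.262]).round(1).tolist())
Rt=R.from_euler('z',19,degrees=True); P=np.array([.601,.400,0])
print("arm pts",c.proj([P+Rt.apply(v) for v in ([-.092,0,.215],[-.102,0,.229],[0,0,.215],[-.06,0,.215])]).round(1).tolist(),t.proj([P+Rt.apply(v) for v in ([-.092,0,.215],[-.102,0,.229],[0,0,.23])]).round(1).tolist())
```

```text
rim,base [[371.3, 113.6], [367.0, 144.2]]
[[381.0, 119.0], [383.0, 115.0], [382.0, 111.0], [378.0, 107.0], [373.0, 105.0], [367.0, 106.0], [362.0, 108.0], [360.0, 112.0], [360.0, 116.0], [364.0, 120.0], [370.0, 122.0], [376.0, 122.0]]
[[376.0, 150.0], [378.0, 146.0], [377.0, 141.0], [373.0, 138.0], [368.0, 136.0], [363.0, 137.0], [358.0, 139.0], [356.0, 143.0], [357.0, 147.0], [360.0, 150.0], [366.0, 152.0], [371.0, 152.0]]
top rim [[174.3, 263.2], [168.5, 264.8], [164.2, 269.3], [162.7, 275.3], [164.3, 281.2], [168.6, 285.6], [174.5, 287.1], [180.4, 285.4], [184.7, 281.0], [186.2, 275.0], [184.5, 269.0], [180.2, 264.7]]
arm pts [[392.1, 119.5], [389.4, 114.9], [423.9, 128.4], [403.1, 122.5]] [[155.8, 263.6], [155.7, 266.9], [143.7, 231.9]]
```

>>> arm_command:
  steps:
    - [[0,0,0],[0,0.01,0],-1]
    - [[0,0,0],[0,0.02,0],-1]
    - [[0,0,0],[0,0.03,0],-1]
    - [[0,0,0],[0,0.04,0],-1]
    - [[0,0,0],[0,0.05,0],-1]
    - [[0,0,0],[0,0.06,0],-1]
    - [[0,0,0],[0,0.07,0],-1]
    - [[0,0,0],[0,0.076,0],-1]
    - [[0,0,0],[0,0.076,0],-1]

```text
time: 8.0
eef_pos: [0.5545, 0.3313, 0.2168]
tcp_rot: [0.583, 0.812, -0.001, 0.001]
contact_force: [0.2, 0.4, -2.1]
opening: 0.72
```

Run:
```python
from h import *
st()
c=Cam("scene");t=Cam("top")
crop(c.img,330,70,460,200,"j1.png",1.8);crop(t.img,120,200,260,310,"j2.png",1.8)
```

```text
t 8.0 p [0.5545 0.3313 0.2168] z [-0.001 -0.003 -1.   ] yang 18.7 F [ 0.2  0.4 -2.1] open 0.72 q [ 0.38  0.24  1.66 -0.    1.24  0.06]
```

View pics/j1.png

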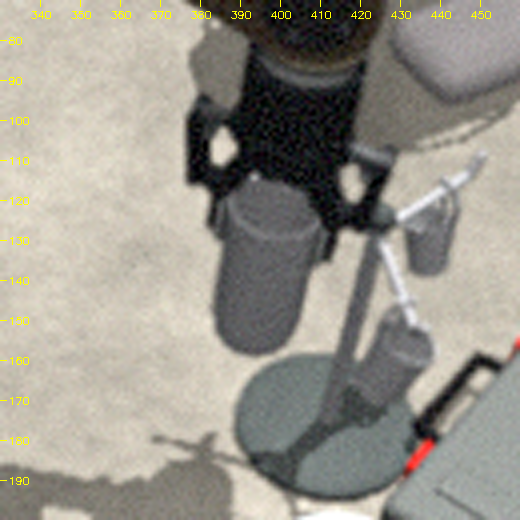

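View pics/j2.png

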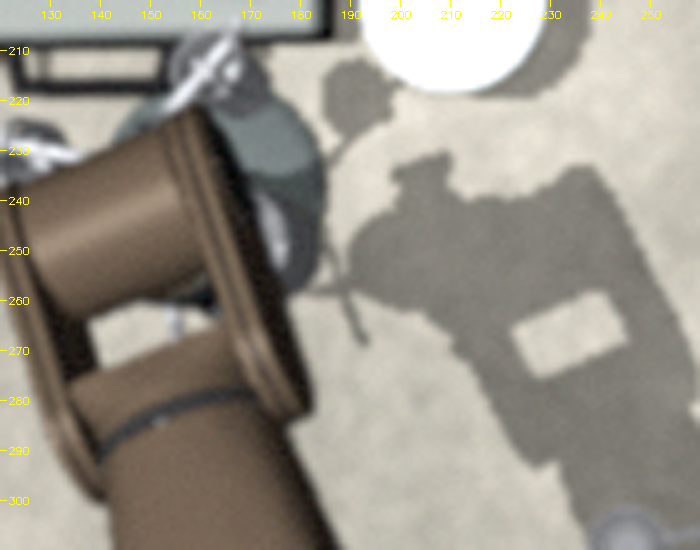

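>>> arm_command:
  steps:
    - [[0,0,0],[0,0,0.008],-1]
    - [[0,0,0],[0,0,0.015],-1]
    - [[0,0,0],[0,0,0.021],-1]
    - [[0,0,0],[0,0,0.026],-1]
    - [[0,0,0],[0,0,0.026],-1]
    - [[0,0,0],[0,0,0.026],-1]

```text
time: 8.85
eef_pos: [0.5542, 0.3313, 0.1911]
tcp_rot: [0.583, 0.812, -0.001, 0.001]
contact_force: [0.5, -0.3, -1.2]
opening: 0.725
```

Run:
```python
from h import *
st()
```

```text
t 8.85 p [0.5542 0.3313 0.1911] z [-0.001 -0.003 -1.   ] yang 18.7 F [ 0.5 -0.3 -1.2] open 0.725 q [ 0.38  0.26  1.69 -0.    1.2   0.06]
```

>>> arm_command:
  steps:
    - [[0,0,0],[-0.005,0,0.001],-1]
    - [[0,0,0],[-0.009,0,0.003],-1]
    - [[0,0.087,0],[-0.006,0,0.008],-1]
    - [[0,0.175,0],[-0.003,0,0.0125],-1]
    - [[0,0.262,0],[0,0,0.017],-1]
    - [[0,0.349,0],[0.004,0,0.021],-1]
    - [[0,0.349,0],[0.004,0,0.021],-1]

```text
time: 9.72
eef_pos: [0.5535, 0.3345, 0.1709]
tcp_rot: [0.575, 0.8, 0.1, -0.14]
contact_force: [-0.8, 0.5, 1.2]
opening: 0.719
```

Run:
```python
from h import *
st()
```

```text
t 9.72 p [0.5535 0.3345 0.1709] z [-0.109  0.322 -0.94 ] yang 18.6 F [-0.8  0.5  1.2] open 0.719 q [ 0.25  0.27  1.74  0.37  1.18 -0.22]
```

>>> arm_command:
  steps:
    - [[0,0.087,0],[0.0025,0,0.005],-1]
    - [[0,0.175,0],[0.0055,0,0.0095],-1]
    - [[0,0.262,0],[0.009,0,0.014],-1]
    - [[0,0.349,0],[0.0125,0,0.018],-1]
    - [[0,0.349,0],[0.0125,0,0.018],-1]

```text
time: 10.35
eef_pos: [0.5481, 0.3506, 0.1579]
tcp_rot: [0.549, 0.764, 0.198, -0.276]
contact_force: [0.5, -0.8, -0.3]
opening: 0.72
```

Run:
```python
from h import *
st()
c=Cam("scene");t=Cam("top")
crop(c.img,330,70,460,200,"k1.png",1.8);crop(t.img,120,200,260,310,"k2.png",1.8)
```

```text
t 10.35 p [0.5481 0.3506 0.1579] z [-0.205  0.605 -0.769] yang 18.6 F [ 0.5 -0.8 -0.3] open 0.72 q [ 0.16  0.33  1.78  0.72  1.26 -0.47]
```

View pics/k1.png

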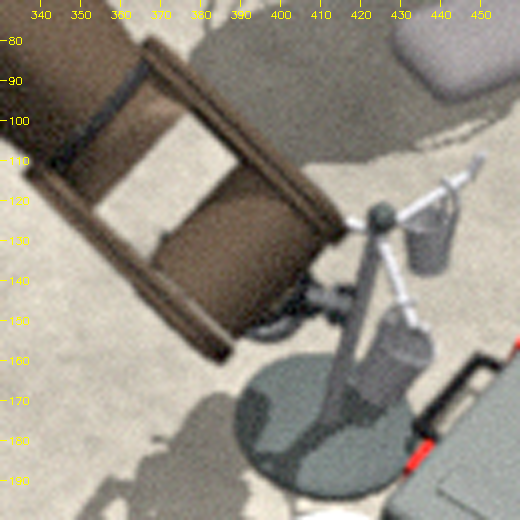

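View pics/k2.png

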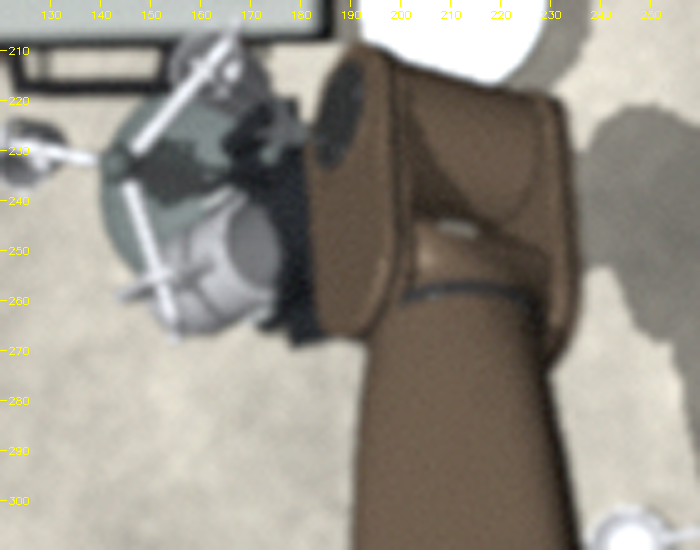

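>>> arm_command:
  steps:
    - [[0,0,0],[-0.001,0,0.001],-1]
    - [[0,0,0],[-0.002,0,0.0024],-1]
    - [[0,0,0],[-0.002,0,0.0024],-1]
    - [[0,0,0],[-0.002,0,0.0024],-1]

```text
time: 10.95
eef_pos: [0.5484, 0.3516, 0.1573]
tcp_rot: [0.548, 0.765, 0.199, -0.276]
contact_force: [-1.8, -1.9, 4.7]
opening: 0.721
```

Run:
```python
from h import *
st()
```

```text
t 10.95 p [0.5484 0.3516 0.1573] z [-0.204  0.606 -0.769] yang 18.7 F [-1.8 -1.9  4.7] open 0.721 q [ 0.16  0.33  1.78  0.72  1.26 -0.48]
```

>>> arm_command:
  steps:
    - [[0,0,0],[0,0,0],0.55]
    - [[0,0,0],[0,0,0],0.65]
    - [[0,0,0],[0,0,0],0.8]
    - [[0,0,0],[0,0,0],0.8]
    - [[0,0,0],[0,0,0],0.8]
    - [[0,0,0],[0,0,0],0.8]

```text
time: 11.7
eef_pos: [0.5484, 0.3516, 0.1572]
tcp_rot: [0.548, 0.765, 0.198, -0.276]
contact_force: [-0.9, -0.4, 0.0]
opening: 0.9
```

Run:
```python
from h import *
st()
c=Cam("scene");t=Cam("top")
crop(c.img,330,70,460,200,"l1.png",1.8);crop(t.img,120,200,220,290,"l2.png",1.8)
```

```text
t 11.7 p [0.5484 0.3516 0.1572] z [-0.204  0.606 -0.769] yang 18.7 F [-0.9 -0.4  0. ] open 0.9 q [ 0.16  0.33  1.78  0.72  1.26 -0.48]
```

View pics/l2.png

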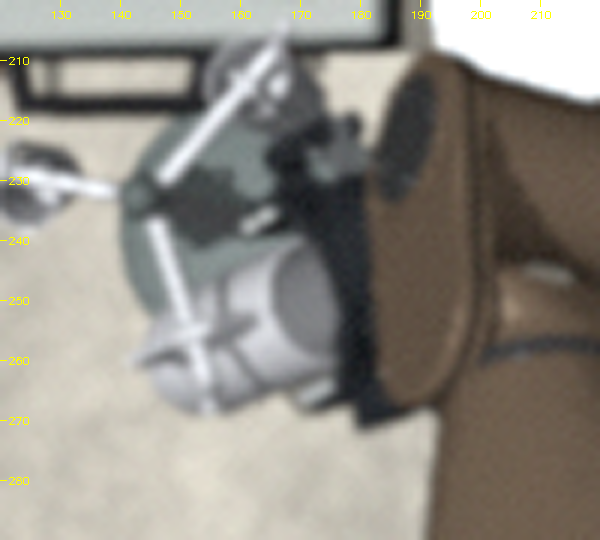

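>>> arm_command:
  steps:
    - [[0,0,0],[0,0,-0.01],0.8]
    - [[0,0,0],[0,0,-0.025],0.8]
    - [[0,0,0],[0,0,-0.04],0.8]
    - [[0,0,0],[0,0,-0.06],0.8]
    - [[0,0,0],[0,0,-0.08],0.8]
    - [[0,0,0],[0,0,-0.1],0.8]
    - [[0,0,0],[0,0,-0.12],0.8]
    - [[0,0,0],[0,0,-0.13],0.8]

```text
time: 12.8
eef_pos: [0.5757, 0.2719, 0.2589]
tcp_rot: [0.548, 0.765, 0.199, -0.275]
contact_force: [0.1, 0.2, -0.4]
opening: 0.897
```

Run:
```python
from h import *
st()
c=Cam("scene");t=Cam("top")
crop(c.img,330,70,460,200,"m1.png",1.8);crop(t.img,120,200,220,290,"m2.png",1.8)
rel((.62,.10,.33),down(0)); rel((.60,-.25,.33),down(6.7))
```

```text
t 12.8 p [0.5757 0.2719 0.2589] z [-0.202  0.606 -0.77 ] yang 18.7 F [ 0.1  0.2 -0.4] open 0.897 q [ 0.03  0.23  1.7   0.66  1.47 -0.45]
turn [-0.11, -0.687, 0.314] deg 43.7 shift [-0.0908, -0.0129, -0.1682]
turn [-0.069, -0.69, 0.202] deg 41.4 shift [-0.3408, -0.1439, -0.3762]
```

View pics/m2.png

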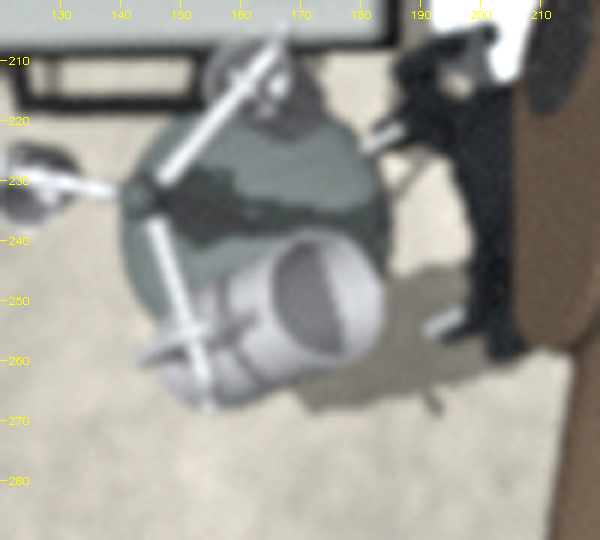

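View pics/m1.png

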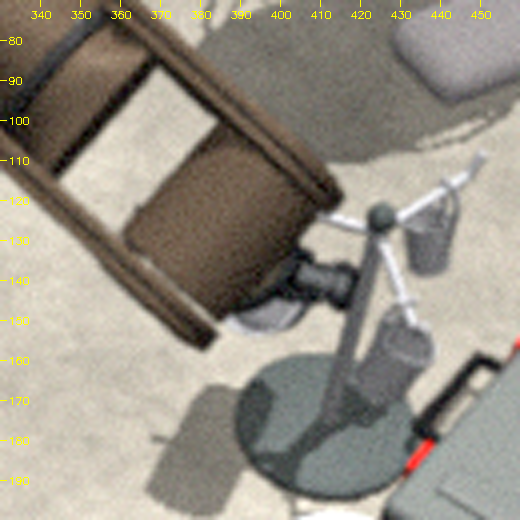

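Top view: the jug hangs by its handle on the free arm (handle crossing at (152,257), tip at (155,268)). The gripper is clear. Next is the disc.

>>> arm_command:
  steps:
    - [[-0.007,-0.07,0.02],[-0.034,-0.0144,-0.0376],0.8]
    - [[-0.014,-0.138,0.04],[-0.068,-0.029,-0.075],0.5]
    - [[-0.021,-0.207,0.06],[-0.102,-0.043,-0.113],0.2]
    - [[-0.028,-0.276,0.08],[-0.136,-0.0576,-0.15],0]
    - [[-0.035,-0.345,0.1],[-0.17,-0.072,-0.188],0]
    - [[-0.041,-0.414,0.12],[-0.204,-0.086,-0.226],0]
    - [[-0.048,-0.483,0.14],[-0.239,-0.101,-0.263],0]
    - [[-0.055,-0.552,0.16],[-0.273,-0.115,-0.3],0]
    - [[-0.062,-0.62,0.18],[-0.307,-0.13,-0.339],0]
    - [[-0.069,-0.69,0.202],[-0.3408,-0.144,-0.376],0]
    - [[-0.069,-0.69,0.202],[-0.3408,-0.144,-0.376],0]

```text
time: 14.28
eef_pos: [0.5996, -0.2519, 0.3293]
tcp_rot: [0.666, 0.746, -0.0, -0.0]
contact_force: [0.1, 0.7, -0.4]
opening: 0.499
```

Run:
```python
from h import *
st()
c=Cam("scene");t=Cam("top")
cv2.imwrite("pics/n0.png",c.img)
crop(t.img,120,200,220,290,"n1.png",1.8)
crop(t.img,340,180,460,290,"n2.png",1.8)
crop(t.img,262,145,332,205,"n3.png",2.2,5)
rel((.638,-.344,.24),down(6.7))
```

```text
t 14.28 p [ 0.5996 -0.2519  0.3293] z [-0.001  0.001 -1.   ] yang 6.5 F [ 0.1  0.7 -0.4] open 0.499 q [-0.55  0.18  1.53  0.    1.44 -0.67]
turn [-0.001, -0.003, -0.0] deg 0.2 shift [-0.0988, 0.0271, 0.0884]
```

View pics/n0.png

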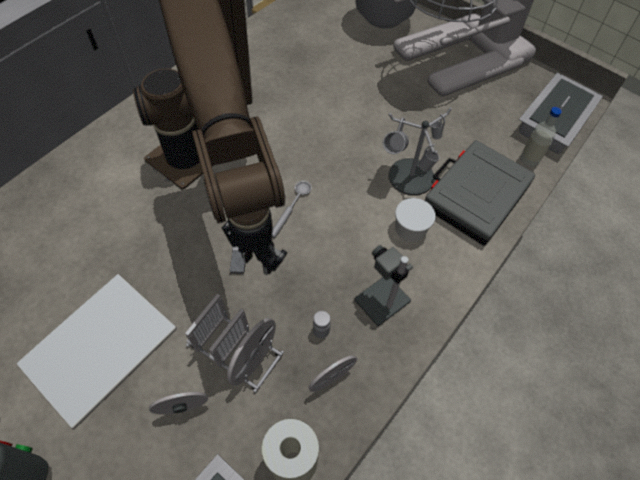

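View pics/n1.png

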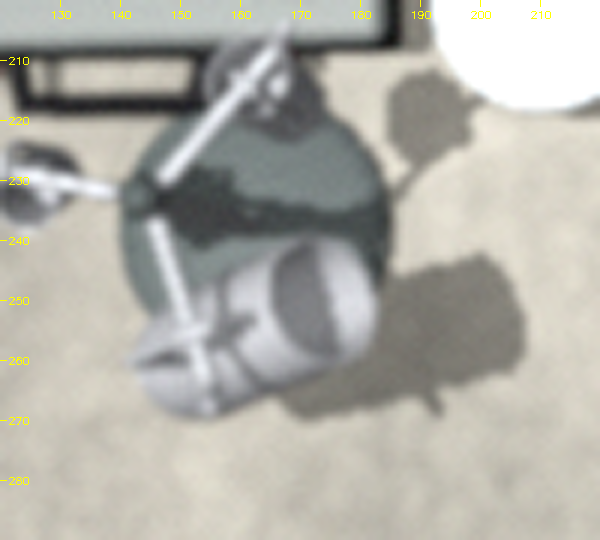

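View pics/n2.png

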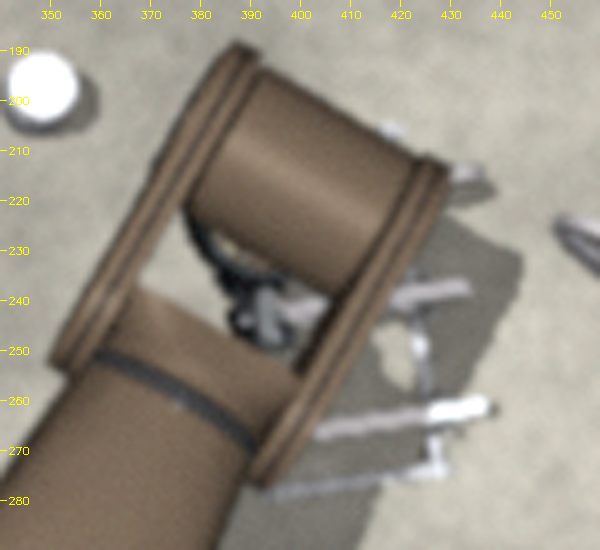

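Run:
```python
from h import *
t=Cam("top");c=Cam("scene")
I=np.load("t0.npy").astype(int).sum(2)//3
for col in (380,384,392,400,404,408,412,416,424,432,436): print(col,I[208:232,col].tolist())
print("grid cols"); 
for col in (400,410,420): print(col,I[232:250,col].tolist())
for P in ([.636,-.346,.184],[.640,-.344,.184],[.640,-.344,.097]): print(P,t.proj(P).round(1),c.proj(P).round(1))
```

```text
380 [85, 85, 84, 87, 87, 86, 86, 85, 87, 89, 89, 87, 82, 79, 77, 74, 74, 85, 89, 89, 90, 93, 95, 94]
384 [93, 107, 113, 110, 90, 74, 71, 74, 78, 86, 96, 107, 106, 101, 93, 67, 51, 54, 68, 88, 94, 93, 91, 90]
392 [96, 115, 113, 89, 83, 88, 89, 90, 94, 105, 118, 127, 126, 108, 72, 48, 49, 54, 66, 80, 88, 88, 89, 90]
400 [115, 110, 86, 87, 93, 93, 92, 93, 107, 133, 150, 140, 99, 55, 42, 48, 53, 62, 78, 88, 88, 87, 88, 89]
404 [122, 107, 96, 99, 101, 97, 95, 100, 123, 150, 158, 138, 87, 43, 46, 54, 53, 54, 61, 76, 90, 95, 97, 96]
408 [112, 90, 93, 97, 97, 97, 105, 125, 148, 157, 142, 101, 55, 46, 62, 67, 66, 61, 52, 55, 58, 70, 86, 90]
412 [103, 96, 98, 97, 95, 95, 100, 121, 149, 156, 133, 81, 42, 44, 49, 49, 51, 53, 54, 59, 70, 89, 96, 94]
416 [94, 82, 73, 76, 84, 90, 107, 138, 151, 134, 93, 55, 51, 54, 55, 55, 53, 51, 54, 63, 81, 95, 99, 98]
424 [101, 100, 99, 98, 88, 91, 120, 132, 119, 80, 53, 56, 60, 63, 74, 91, 98, 98, 98, 98, 99, 98, 97, 94]
432 [93, 92, 94, 92, 93, 99, 102, 93, 68, 56, 58, 59, 60, 70, 89, 96, 97, 98, 98, 98, 96, 97, 99, 101]
436 [101, 101, 99, 97, 90, 81, 76, 69, 59, 55, 56, 58, 74, 91, 96, 97, 97, 97, 97, 98, 99, 100, 100, 101]
grid cols
400 [89, 89, 90, 91, 92, 92, 92, 106, 133, 150, 143, 116, 83, 66, 73, 87, 93, 94]
410 [95, 93, 93, 91, 91, 93, 116, 148, 157, 135, 92, 63, 73, 92, 99, 99, 100, 99]
420 [96, 101, 105, 103, 105, 126, 148, 150, 126, 91, 63, 69, 85, 91, 93, 94, 95, 96]
[0.636, -0.346, 0.184] [[412.6 216.3]] [[246.6 337.2]]
[0.64, -0.344, 0.184] [[411.8 214.9]] [[248.6 337.7]]
[0.64, -0.344, 0.097] [[407.  217.9]] [[252.6 351. ]]
```

Run:
```python
from h import *
rel((.636,-.347,.21),down(6.7)); rel((.636,-.347,.138),down(6.7))
```

```text
turn [-0.001, -0.002, 0.001] deg 0.2 shift [-0.1024, 0.0244, 0.1186]
turn [-0.001, -0.002, 0.001] deg 0.2 shift [-0.1025, 0.0245, 0.1906]
```

>>> arm_command:
  steps:
    - [[0,0,0],[-0.03,0.008,0.01],0]
    - [[0,0,0],[-0.06,0.016,0.03],0]
    - [[0,0,0],[-0.085,0.021,0.055],0]
    - [[0,0,0],[-0.1,0.0245,0.085],0]
    - [[0,0,0],[-0.1025,0.0245,0.11],0]
    - [[0,0,0],[-0.1025,0.0245,0.118],0]
    - [[0,0,0],[-0.1025,0.0245,0.118],0]

```text
time: 15.35
eef_pos: [0.6362, -0.346, 0.2102]
tcp_rot: [0.664, 0.748, 0.0, -0.002]
contact_force: [0.3, -0.4, 0.6]
opening: 0.498
```

Run:
```python
from h import *
st()
c=Cam("scene");t=Cam("top")
crop(c.img,200,270,300,400,"o1.png",2.2);crop(t.img,360,180,460,280,"o2.png",2.2)
rel((.636,-.347,.138),down(6.7))
```

```text
t 15.35 p [ 0.6362 -0.346   0.2102] z [-0.002  0.003 -1.   ] yang 6.8 F [ 0.3 -0.4  0.6] open 0.498 q [-0.64  0.41  1.46  0.    1.28 -0.76]
turn [0.001, -0.001, 0.002] deg 0.1 shift [-0.0002, -0.0009, 0.0744]
```

View pics/o1.png

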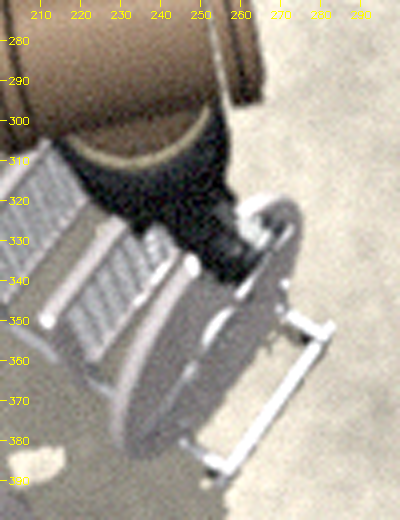

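View pics/o2.png

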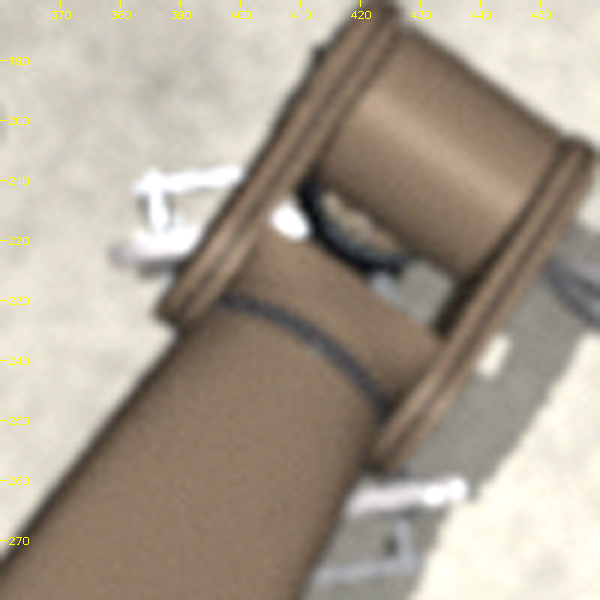

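>>> arm_command:
  steps:
    - [[0,0,0],[0,-0.001,0.015],0]
    - [[0,0,0],[0,-0.001,0.03],0]
    - [[0,0,0],[0,-0.001,0.045],0]
    - [[0,0,0],[0,-0.001,0.058],0]
    - [[0,0,0],[0,-0.001,0.068],0]
    - [[0,0,0],[0,-0.001,0.0735],0]
    - [[0,0,0],[0,-0.001,0.0735],0]

```text
time: 16.32
eef_pos: [0.6358, -0.3468, 0.1384]
tcp_rot: [0.664, 0.748, 0.0, -0.0]
contact_force: [0.3, 0.2, -0.7]
opening: 0.505
```

Run:
```python
from h import *
st()
c=Cam("scene")
crop(c.img,200,270,300,400,"p1.png",2.2)
```

```text
t 16.32 p [ 0.6358 -0.3468  0.1384] z [ 0.     0.001 -1.   ] yang 6.8 F [ 0.3  0.2 -0.7] open 0.505 q [-0.64  0.47  1.51  0.    1.16 -0.76]
```

View pics/p1.png

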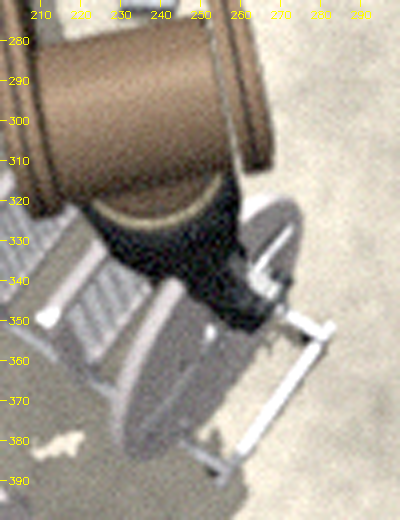

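>>> arm_command:
  steps:
    - [[0,0,0],[0,0,0],-0.3]
    - [[0,0,0],[0,0,0],-0.6]
    - [[0,0,0],[0,0,0],-1]
    - [[0,0,0],[0,0,0],-1]
    - [[0,0,0],[0,0,0],-1]
    - [[0,0,0],[0,0,0],-1]
  force: 25

```text
time: 17.12
eef_pos: [0.6384, -0.3469, 0.1399]
tcp_rot: [0.664, 0.748, 0.002, 0.003]
contact_force: [3.8, -0.2, -1.8]
opening: 0.121
```

Run:
```python
from h import *
st(); print(get_state()["wrist_torque"])
```

```text
t 17.12 p [ 0.6384 -0.3469  0.1399] z [ 0.008 -0.    -1.   ] yang 6.8 F [ 3.8 -0.2 -1.8] open 0.121 q [-0.64  0.47  1.51  0.    1.16 -0.76]
[ 0.08230829 -1.34168636  0.09338239]
```

>>> arm_command:
  steps:
    - [[0,0,0],[0,0.001,0],-1]
    - [[0,0,0],[0,0.001,0],-1]
    - [[0,0,0],[0,0.001,-0.01],-1]
    - [[0,0,0],[0,0.001,-0.025],-1]
    - [[0,0,0],[0,0.001,-0.045],-1]
    - [[0,0,0],[0,0.001,-0.065],-1]
    - [[0,0,0],[0,0.001,-0.09],-1]
    - [[0,0,0],[0,0.001,-0.115],-1]
    - [[0,0,0],[0,0.001,-0.14],-1]
    - [[0,0,0],[0,0.001,-0.16],-1]
    - [[0,0,0],[0,0.001,-0.16],-1]
  force: 90

```text
time: 18.5
eef_pos: [0.6386, -0.3475, 0.3038]
tcp_rot: [0.664, 0.748, 0.002, 0.006]
contact_force: [-0.3, 0.7, -3.1]
opening: 0.111
```

Run:
```python
from h import *
st(); print(get_state()["wrist_torque"])
c=Cam("scene");t=Cam("top")
crop(c.img,180,230,320,400,"q1.png",2);crop(t.img,350,180,470,290,"q2.png",2)
```

```text
t 18.5 p [ 0.6386 -0.3475  0.3038] z [ 0.012 -0.004 -1.   ] yang 6.8 F [-0.3  0.7 -3.1] open 0.111 q [-0.64  0.35  1.36  0.    1.41 -0.76]
[ 0.03957817 -0.00567869  0.0305158 ]
```

View pics/q1.png

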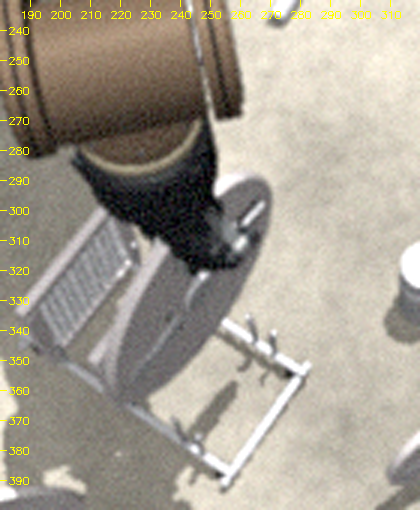

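View pics/q2.png

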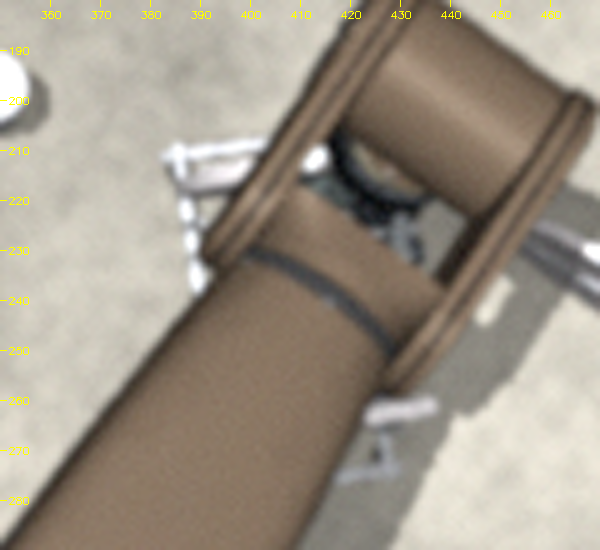

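Run:
```python
from h import *
rel((.5736,.0411,.30),down(-12)); rel((.5736,.0411,.227),down(-12))
```

```text
turn [0.007, -0.0, 0.328] deg 18.8 shift [0.3926, -0.0178, -0.001]
turn [0.007, -0.0, 0.328] deg 18.8 shift [0.3926, -0.0183, 0.072]
```

>>> arm_command:
  steps:
    - [[0,0,0],[0.015,-0.0005,0],-1]
    - [[0,0,0.03],[0.045,-0.002,0],-1]
    - [[0,0,0.06],[0.085,-0.004,0],-1]
    - [[0.003,0,0.1],[0.13,-0.006,0],-1]
    - [[0.003,0,0.14],[0.175,-0.008,0],-1]
    - [[0.003,0,0.18],[0.22,-0.01,0],-1]
    - [[0.005,0,0.22],[0.265,-0.012,0],-1]
    - [[0.005,0,0.26],[0.31,-0.014,0],-1]
    - [[0.007,0,0.3],[0.35,-0.016,0],-1]
    - [[0.007,0,0.32],[0.38,-0.0175,0],-1]
    - [[0.007,0,0.328],[0.3926,-0.018,0],-1]
    - [[0.007,0,0.328],[0.3926,-0.018,0],-1]

```text
time: 20.1
eef_pos: [0.5729, 0.0417, 0.2984]
tcp_rot: [0.777, 0.63, -0.001, -0.0]
contact_force: [0.2, -0.7, -3.2]
opening: 0.103
```

Run:
```python
from h import *
st(); rel((.5736,.0411,.227),down(-12))
```

```text
t 20.1 p [0.5729 0.0417 0.2984] z [-0.001 -0.    -1.   ] yang -11.9 F [ 0.2 -0.7 -3.2] open 0.103 q [-0.1   0.02  1.75 -0.    1.37  0.1 ]
turn [-0.001, 0.0, 0.002] deg 0.1 shift [-0.0004, 0.0009, 0.0714]
```

>>> arm_command:
  steps:
    - [[0,0,0],[0,0.001,0.01],-1]
    - [[0,0,0],[0,0.001,0.025],-1]
    - [[0,0,0],[0,0.001,0.04],-1]
    - [[0,0,0],[0,0.001,0.055],-1]
    - [[0,0,0],[0,0.001,0.066],-1]
    - [[0,0,0],[0,0.001,0.071],-1]
    - [[0,0,0],[0,0.001,0.071],-1]
    - [[0,0,0],[0,0.001,0.071],-1]

```text
time: 21.1
eef_pos: [0.5742, 0.0415, 0.2282]
tcp_rot: [0.777, 0.63, -0.0, 0.0]
contact_force: [0.4, -0.3, -4.8]
opening: 0.105
```

Run:
```python
from h import *
st()
c=Cam("scene");t=Cam("top")
cv2.imwrite("pics/r0.png",c.img)
crop(c.img,290,170,430,290,"r1.png",2.2);crop(t.img,230,140,350,290,"r2.png",2.2)
# expected geometry from TCP
s=get_state(); m=R.from_quat(s["tcp_rot"]).as_matrix(); ctr=s["eef_pos"]+m[:,2]*.043
print("ctr",ctr.round(4))
ax,ay=m[:,1],-m[:,0]
a=np.radians(np.arange(0,360,45)); f=ctr+.005*ax+.0875*(np.cos(a)[:,None]*ay+np.sin(a)[:,None]*-m[:,2])
print("bladed rim scene",c.proj(f).round(1).tolist()); print("bladed ctr scene",c.proj(ctr+.005*ax).round(1))
f=ctr+.0875*(np.cos(a)[:,None]*ay+np.sin(a)[:,None]*-m[:,2]); print("rim top",t.proj(f).round(1).tolist())
```

```text
t 21.1 p [0.5742 0.0415 0.2282] z [ 0. -0. -1.] yang -11.9 F [ 0.4 -0.3 -4.8] open 0.105 q [-0.1   0.07  1.83 -0.    1.24  0.1 ]
ctr [0.5742 0.0415 0.1853]
bladed rim scene [[309.5, 229.1], [318.1, 209.3], [338.7, 189.9], [357.5, 184.0], [363.0, 194.2], [353.7, 212.9], [335.4, 230.1], [317.3, 237.1]]
bladed ctr scene [[336.9 211.2]]
rim top [[305.5, 246.4], [296.0, 243.5], [272.9, 238.5], [250.9, 234.7], [243.9, 234.5], [254.8, 237.7], [276.3, 242.2], [296.9, 245.8]]
```

View pics/r1.png

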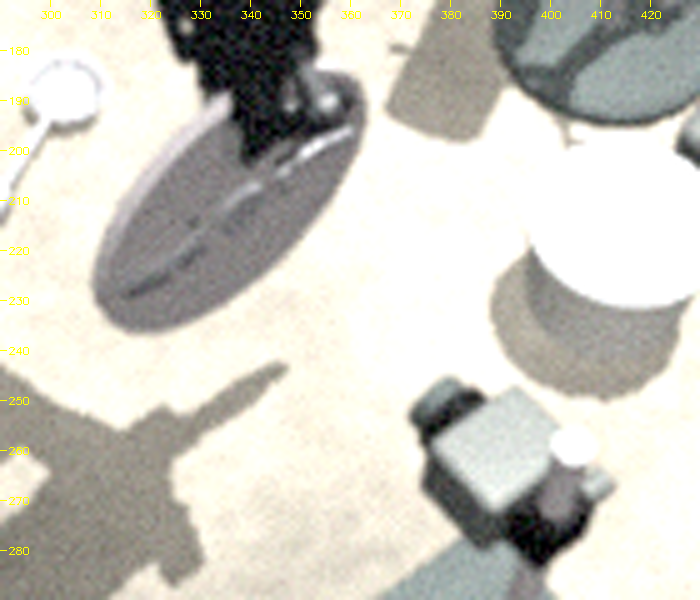

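View pics/r2.png

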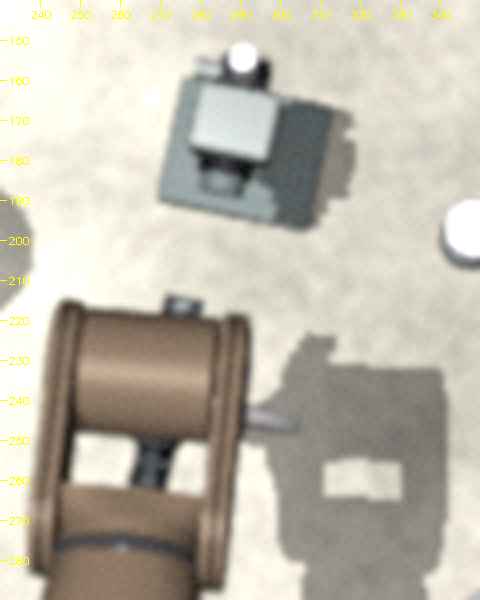

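Run:
```python
from h import *
c=Cam("scene");t=Cam("top")
k=8
def edge(img,p,d,L,bgside):
    # intensity along p + s*d, half-level crossing
    s=np.arange(-L,L,.1); q=(np.array(p)[None]+s[:,None]*np.array(d)).astype(np.float32)
    g=img.astype(np.float32).mean(2); v=cv2.remap(g,q[:,0].reshape(1,-1),q[:,1].reshape(1,-1),cv2.INTER_LINEAR)[0]
    return s,v
s0=np.load("s0.npy");t0=np.load("t0.npy")
yaw=np.radians(-12.);ax=np.array([np.cos(yaw),np.sin(yaw),0]);ay=np.array([-np.sin(yaw),np.cos(yaw),0])
L0=np.array([.7203,.0099,.184])
for cam,img,n in((c,s0,"scene"),(t,t0,"top")):
    a=cam.proj([L0,L0+.03*ax]); d=(a[1]-a[0]);d/=np.linalg.norm(d); nrm=np.array([-d[1],d[0]])
    print(n,"lens px",a[0].round(2),"axis dir",d.round(3))
    for off in (.004,.007,.01):
        b=cam.proj([L0+off*ax])[0]; s,v=edge(img,b,nrm,12,0)
        print(" off",off,"centre",b.round(1)," ".join(f"{x:.1f}:{int(y)}" for x,y in zip(s[::8],v[::8])))
    for lat in (-.008,0,.008):
        b=cam.proj([L0+lat*ay])[0] ; s,v=edge(img,b,-d,8,0); print(" lat",lat," ".join(f"{x:.1f}:{int(y)}" for x,y in zip(s[::5],v[::5])))
```

```text
scene lens px [375.1  250.61] axis dir [0.7   0.714]
 off 0.004 centre [376.2 251.7] -12.0:116 -11.2:117 -10.4:118 -9.6:116 -8.8:102 -8.0:83 -7.2:64 -6.4:56 -5.6:58 -4.8:56 -4.0:56 -3.2:53 -2.4:51 -1.6:47 -0.8:46 -0.0:40 0.8:39 1.6:37 2.4:31 3.2:27 4.0:36 4.8:56 5.6:87 6.4:104 7.2:108 8.0:109 8.8:108 9.6:107 10.4:107 11.2:108
 off 0.007 centre [377.  252.6] -12.0:117 -11.2:116 -10.4:114 -9.6:106 -8.8:88 -8.0:67 -7.2:46 -6.4:40 -5.6:38 -4.8:37 -4.0:38 -3.2:31 -2.4:26 -1.6:22 -0.8:17 -0.0:22 0.8:23 1.6:18 2.4:20 3.2:21 4.0:23 4.8:43 5.6:73 6.4:92 7.2:105 8.0:109 8.8:111 9.6:106 10.4:107 11.2:107
 off 0.01 centre [377.9 253.4] -12.0:115 -11.2:116 -10.4:111 -9.6:88 -8.8:62 -8.0:34 -7.2:21 -6.4:25 -5.6:28 -4.8:25 -4.0:22 -3.2:18 -2.4:19 -1.6:14 -0.8:13 -0.0:15 0.8:9 1.6:11 2.4:9 3.2:11 4.0:6 4.8:21 5.6:43 6.4:68 7.2:94 8.0:108 8.8:112 9.6:110 10.4:109 11.2:108
 lat -0.008 -8.0:91 -7.5:84 -7.0:73 -6.5:60 -6.0:44 -5.5:29 -5.0:16 -4.5:11 -4.0:13 -3.5:20 -3.0:23 -2.5:25 -2.0:27 -1.5:31 -1.0:30 -0.5:30 -0.0:38 0.5:44 1.0:60 1.5:78 2.0:93 2.5:103 3.0:109 3.5:112 4.0:112 4.5:111 5.0:110 5.5:109 
[... 1443 characters left out ...]
-5.5:28 -5.0:36 -4.5:42 -4.0:46 -3.5:45 -3.0:44 -2.5:43 -2.0:42 -1.5:42 -1.0:44 -0.5:48 -0.0:55 0.5:61 1.0:66 1.5:69 2.0:69 2.5:69 3.0:66 3.5:64 4.0:61 4.5:62 5.0:68 5.5:75 6.0:84 6.5:90 7.0:93 7.5:94
 lat 0 -8.0:24 -7.5:23 -7.0:24 -6.5:27 -6.0:33 -5.5:42 -5.0:50 -4.5:58 -4.0:61 -3.5:63 -3.0:63 -2.5:62 -2.0:60 -1.5:57 -1.0:56 -0.5:55 -0.0:57 0.5:62 1.0:66 1.5:68 2.0:69 2.5:68 3.0:66 3.5:62 4.0:61 4.5:64 5.0:71 5.5:81 6.0:89 6.5:93 7.0:95 7.5:94
 lat 0.008 -8.0:22 -7.5:23 -7.0:25 -6.5:30 -6.0:36 -5.5:45 -5.0:54 -4.5:60 -4.0:63 -3.5:64 -3.0:64 -2.5:63 -2.0:62 -1.5:59 -1.0:56 -0.5:55 -0.0:57 0.5:60 1.0:65 1.5:68 2.0:70 2.5:70 3.0:67 3.5:65 4.0:64 4.5:66 5.0:74 5.5:82 6.0:90 6.5:95 7.0:96 7.5:97
```

Run:
```python
from h import *
st()
c=Cam("scene");t=Cam("top")
s=get_state(); m=R.from_quat(s["tcp_rot"]).as_matrix(); ctr=s["eef_pos"]+m[:,2]*.043
ax,ay,up=m[:,1],-m[:,0],-m[:,2]
a=np.radians(np.arange(0,360,2)); ring=.0875*(np.cos(a)[:,None]*ay+np.sin(a)[:,None]*up)
P=c.proj(np.r_[ctr+.005*ax+ring,ctr-.005*ax+ring])
g=c.img.astype(np.float32).mean(2)
g=cv2.GaussianBlur(g,(3,3),0)
pc=c.proj(ctr)[0]
hull=cv2.convexHull(P.astype(np.float32)).reshape(-1,2)
for deg in (20,45,70,90,110,125,140,160,180,200):
    th=np.radians(deg); n=np.array([np.cos(th),np.sin(th)])
    sup=hull[(hull-pc)@n==((hull-pc)@n).max()][0]
    r=np.arange(-5,5,.1); q=(sup+r[:,None]*n).astype(np.float32); v=cv2.remap(g,q[:,0].reshape(1,-1),q[:,1].reshape(1,-1),1)[0]
    hi,lo=v[-15:].mean(),v[:20].mean(); cr=r[np.argmax(v>(hi+lo)/2)]
    print(deg,"support pt",sup.round(1),"in/out",int(lo),int(hi),"edge offset px",round(cr,2))
print("1cm world steps px: x,y,z",[ (c.proj(ctr+np.eye(3)[i]*.01)[0]-pc).round(2).tolist() for i in range(3)])
```

```text
t 21.3 p [0.574  0.0415 0.228 ] z [-0. -0. -1.] yang -11.9 F [ 0.3  0.3 -4.2] open 0.105 q [-0.1   0.07  1.83 -0.    1.24  0.1 ]
20 support pt [361.7 198.8] in/out 74 125 edge offset px 0.3
45 support pt [347.2 220.2] in/out 60 118 edge offset px 0.1
70 support pt [324.9 235.6] in/out 59 119 edge offset px -0.2
90 support pt [317.5 237.1] in/out 59 116 edge offset px -0.7
110 support pt [314.  236.6] in/out 58 115 edge offset px -1.0
125 support pt [312.2 235.6] in/out 58 112 edge offset px -1.0
140 support pt [308.6 231.9] in/out 58 111 edge offset px -1.0
160 support pt [307.5 230.1] in/out 58 113 edge offset px -1.1
180 support pt [306.9 226.5] in/out 61 111 edge offset px -0.9
200 support pt [308.3 219.4] in/out 66 118 edge offset px -1.0
1cm world steps px: x,y,z [[3.11, 2.1], [2.46, -2.47], [0.18, -2.31]]
```

>>> arm_command:
  steps:
    - [[0,0,0.01],[0,0,-0.003],-1]
    - [[0,0,0.01],[0,0,-0.003],-1]
    - [[0,0,0.01],[0,0,-0.003],-1]
    - [[0,0,0.01],[0,0,-0.003],-1]
    - [[0,0,0.01],[0,0,-0.003],-1]
    - [[0,0,0.01],[0,0,-0.003],-1]
    - [[0,0,0.01],[0,0,-0.003],-1]
    - [[0,0,0.01],[0,0,-0.003],-1]

```text
time: 22.4
eef_pos: [0.5739, 0.0415, 0.2308]
tcp_rot: [0.78, 0.626, -0.0, -0.0]
contact_force: [0.4, -0.0, -3.3]
opening: 0.109
```

Run:
```python
from h import *
st(); print(np.abs(get_state()["dq"]).max())
c=Cam("scene");t=Cam("top"); st()
cv2.imwrite("pics/z0.png",cv2.convertScaleAbs(c.img,alpha=1.5)); crop(t.img,120,200,220,290,"z1.png",1.8)
```

```text
t 22.4 p [0.5739 0.0415 0.2308] z [-0.001 -0.    -1.   ] yang -12.5 F [ 0.4 -0.  -3.3] open 0.109 q [-0.1   0.07  1.83 -0.    1.25  0.11]
0.0013493634392828286
t 22.5 p [0.5739 0.0415 0.2308] z [-0.001 -0.    -1.   ] yang -12.5 F [ 0.4 -0.1 -3.4] open 0.104 q [-0.1   0.07  1.83 -0.    1.25  0.11]
```

View pics/z0.png

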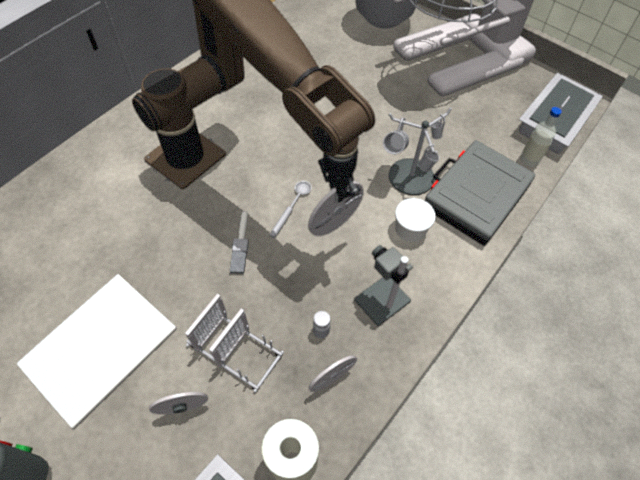

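View pics/z1.png

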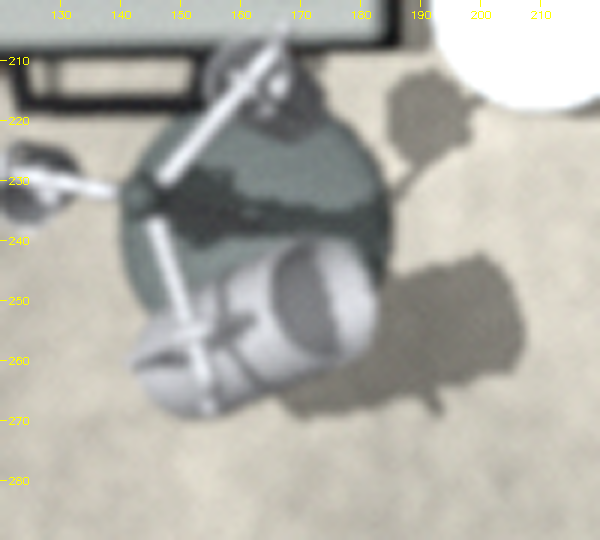

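The final picture shows the disc at scene (336,210), facing the camera with its bladed side. The jug hangs at (397,140), the grids are in the rack and everything else is where it was. The arm is still, so I'm handing in.

```bash
python3 -c "
from plant import *
print(sign_off())"
```

```text
the job is handed in; nothing more can be done
None
```

I hung the jug by its handle on the free arm of the tree. I then took the 175 mm disc out of the rack and handed in at about 22.5 s, holding it upright with its bladed side to the lens.

**Last checks**
- **Jug:** it hangs with the arm through its handle, and it looked the same in two pictures 8 s apart.
- **Disc:** its centre is about (0.574, 0.042, 0.188) from the arm's pose. My target, 150 mm in front of the estimated lens, was (0.574, 0.043, 0.1885). The yaw is -12.5° and the tool points straight down.
- **Stillness:** joint speeds were about 0.001 rad/s, and the only load on the wrist was the disc's weight, about 3.4 N.
- **Other things:** the grids, camera, shaker, tub, spoon and brush look unmoved in the last picture.

**Where the checks disagreed**
- **Lens height:** my first estimate was 0.184 m and a second measurement gave 0.189 m. I used about 0.1885 m, so the disc could be up to about 5 mm off in height.
- **Lens yaw:** readings ranged from -11.6° to -13.2°.
- **Disc sideways position:** the camera images put it about 2 mm further to +y than the arm's own pose did. I aimed using the image value.

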